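# Fetch the crucible from the blocked drawer and seat it in the triangle

## Robot

A 7-joint arm with a two-finger parallel gripper is mounted at the origin on a cart in front of the work surface, level with it; the furniture and walls round the work are solid. World frame = base frame: x ahead of the robot, y to its left, z up, the work surface at z = 0. Lengths are in m, angles in rad, forces in N, time in s.
With the tool pointing down it reaches from about 0.4 to 0.85 m from the base axis. Payload 4.5 kg.
Tool frame: the origin (TCP) lies at the very end of the fingers, on their centre line; the grasp point (between the pads) lies 19 mm behind it (grip_point_offset is the distance from the TCP to the grasp point, in m); z points along the fingers, y is the line along which they close (so a half turn about z gives the same grasp; the last joint's range is limited). The gripper opens to 88 mm and grips with 3 to 60 N. Pads are 18 mm wide; open, the fingers measure 123 mm over their backs; the gripper's body (75 mm by 187 mm) begins 45 mm behind the grasp point.
Start: joints at [1.259, 0.689, -0.195, 1.565, 0.157, 0.902, -0.215], TCP at [0.212, -0.588, 0.239] pointing down, gripper open.
Joint ranges: [-3.01, 3.01], [-0.46, 2.08], [-1.47, 1.51], [0.13, 2.56], [-1, 4.14], [0.04, 2.09], [-2.66, 2.66]. Speed limits (rad/s): [2.57, 2.57, 3.14, 3.14, 3.14, 3.14, 3.14].

## Interface

Orientations are given as a unit quaternion [x, y, z, w].
In Python, from plant import get_state, snapshot, camera_params, finish_job, grip_point_offset gives the robot as it stands.
- The arm moves only by the tool hand_motion, called by a JSON object that holds its "op" and its "data", one argument or row to a line. Schema: {"type":"object","properties":{"offsets":{"type":"object","properties":{"plan":{"type":"array","items":{"type":"array","items":{"type":"number"},"minItems":7,"maxItems":7},"minItems":1,"maxItems":10}},"additionalProperties":false,"required":["plan"]},"force":{"type":"number"},"only":{"type":"string"},"quiet":{"type":"boolean"},"lines":{"type":"string"}},"required":["offsets"],"additionalProperties":false}. offsets is an object whose key "plan" holds a list of rows, 1 to 10 of them, each of 7 numbers: the opening from 0.0 (shut) to 1.0 (fully open), then dx, dy, dz in units of 5 mm, then a rotation vector rx, ry, rz in units of 0.1 rad; each row is the pose to reach, as a shift and turn from the pose commanded when the call began, along the tool's axes at that moment; what a row does not reach only later rows make up. A row lasts 1/10 s, in which the tool goes at most 0.05 m and 0.15 rad, less where a joint would pass 70% of its speed; a pose out of reach is approached as far as the arm can. The fingers move at their own pace and stop on an object; force is the grip in N (left out, the last holds). Time passes only in rows, so rows that do not move let the fingers close. The tool returns the time, the measured TCP pose, the force, the opening and the grip force at its end. only (a regular expression) keeps the lines of the reply that match it, lines (a string "A,B") keeps lines A to B, and quiet returns only ok. Input that does not fit is refused with a message, and nothing moves.
- get_state(): the state, without advancing time (a new reading comes with each control period).
- snapshot(name): name is "scene" or "top"; returns (picture, depth): 400x640x3 uint8, red, green, blue; 400x640 float32, m along the optical axis (not along the pixel's ray), 0 where there is no reading.
- camera_params(name): a dict with "fx", "fy", "cx", "cy" (pixels), "k1" (the pictures are not rectified: a ray, as slopes to the right and down, at radius r is drawn at 1 + k1 r^2 times it, then the intrinsics apply), "rvec" (rotation vector, rad) and "tvec" (3), from world to camera coordinates, as OpenCV has them. Camera axes: x right, y down, z forward; pixel columns grow to the right and rows downward; lengths in m; the calibration is good to about 2 mm. A picture is of the moment at which its call begins. camera_params takes no time and is no camera call.
- finish_job(): hands the job in; it is judged then, once.
The state is a dict: "clock": time; "q": joint angles; "qd": joint speeds; "joint_torque": joint torques, N m; "tool_pos": TCP position; "eef_rot": TCP orientation; "contact_force": force on the tool from outside, world axes, zero at the start; "moment": the same for the moment, N m; "opening": opening from 0.0 (shut) to 1.0 (fully open); "finger_force": force on a finger pad.
Only numpy, scipy, OpenCV 4.12 (cv2) and the standard library are available. Lean on these libraries where they do the work, as an engineer would, in place of code of your own. Each camera call takes 0.05 s, during which the arm holds its last target. There are 200 camera calls.

## Task

The crucible is in the low drawer box, but glassware stands in front of its drawer: first stand the measuring cylinder, the beaker and the dropper bottle aside in the enamel tray, then open the drawer and seat the crucible upright in the clay triangle on the tripod. Then shut the drawer fully, with the petri dish left in its compartment, and stand each of the three pieces of glassware back where it stood; nothing may be tipped over.

Things in the scene. Friction and masses are not known exactly. Their poses are not given: they have to be found in the camera images.
- measuring_cylinder: Tall clear glass measuring cylinder, 197 mm high: tube 28 mm in diameter on a foot 58 mm across and 6 mm thick; 0.11 kg. Origin at the centre of its underside, z up. One of three pieces of glassware in a row before the drawer, in any order, about 85 mm apart, centres 80 to 86 mm in front of the drawer's front face.
- beaker: Clear glass beaker without a handle, outer diameter 53 mm (55 mm over the rim and spout, spout on its +y side), 70 mm high, wall about 2 mm; 0.05 kg. Origin at the centre of its underside, z up. Stands on the bench in front of the drawer.
- dropper_bottle: Small brown glass dropper bottle with a black collar and a red rubber bulb, 85 mm high; body a 36 mm cylinder up to 36 mm height, shoulder and bulb narrower above; 0.05 kg. Origin at the centre of its underside, z up. Stands on the bench in front of the drawer.
- crucible: White porcelain crucible, open at the top, 36 mm high, tapering from 40 mm outside diameter at the rim (34 mm at 15 mm height) to 24 mm at the foot; 0.04 kg. Origin at the centre of its underside, z up. At the start it stands in one of the two compartments of the shut drawer, seen through the box's clear top.
- petri_dish: Small round glass petri dish, 50 mm diameter, 14 mm high, in the drawer's other compartment; it stays there. Origin at the centre of its underside.
- enamel_tray: White enamelled tray with a blue rim, fixed, 207 mm (its x) by 271 mm (its y), rim 45 mm high, on the left or the right of the drawer box. Flat floor 3 to 5 mm above the bench, about 150 mm (x) by 205 mm (y), then sloping sides. Origin at the centre of its underside.
- tripod: Fixed steel tripod with a clay triangle (three terracotta tubes 9 mm thick) on a white 130 mm square mat, at the side away from the tray. Origin at the centre of its underside, z up; the triangle is centred above it. The tubes' tops are 90 mm above the bench and leave a gap of 33 mm inscribed diameter where the crucible's taper rests: seated, its underside is 63 to 70 mm above the bench.
- drawer (a joint): Opening of the drawer in m: 0 shut, 0.085 at its stop. No spring; stays where it is left (friction about 1 N).
- drawer_box: Low fixed box, 140 mm deep (x), 250 wide (y), 62 high, clear top, one white drawer facing the robot. Origin at the centre of its underside; drawer opens along its -x. Case front edge at x = -70 mm. Drawer floor 11 mm above the bench; low divider (27 mm) between two compartments 113 mm wide. Shut, crucible and dish are at x = -28 to -35, y = +-50 to 64 mm, so open 75 mm or more to lift one out.
- handle (a point): Middle of the drawer's level steel bar handle: 10 mm thick, 104 mm long along the box's y, centreline 42 mm above the bench and 36 mm in front of the white drawer front; moves with the drawer.

How it is judged:
By the outcome, as a careful person would: the job done as asked, in the order asked, and still so for the second after the job is handed in, with the robot touching nothing.
It also fails if it takes over 152 s, if anything falls off the work surface, if the arm or the gripper's body presses on something with over 40 N, if the wrist force passes 120 N, or if a joint passes its speed limit or range.

## Working session

There is one attempt and no reset: what is moved stays moved. The work goes in short steps, Python scripts to look and compute and a tool call to move; the robot and the scene stay as the last step left them, time stands still between calls to the robot, and variables do not carry over. Pictures are saved under pics/ and viewed, at most 14 in all, crops included, and the job is handed in when it is done.

```bash
ls; mkdir -p pics
```

Run:
```python
from plant import *
import cv2,numpy as np
print(get_state()); print(grip_point_offset)
for n in ("scene","top"):
    p,d=snapshot(n); cv2.imwrite(f"pics/{n}0.png",p[:,:,::-1]); np.save(f"pics/{n}0_d.npy",d); np.save(f"pics/{n}0.npy",p)
    print(n,camera_params(n), (d>0).mean())
```

```text
pics
{'clock': 0.0, 'q': array([ 1.25880797,  0.68998322, -0.19450458,  1.56634782,  0.15725526,
        0.9025136 , -0.21508155]), 'qd': array([-0.00125751,  0.00055081, -0.00035087,  0.00092295, -0.0013866 ,
       -0.0008239 , -0.00031895]), 'joint_torque': array([-9.27021574e-04, -5.27566516e+01, -1.26711555e+00, -1.53425395e+01,
       -5.25611266e-02,  6.66564389e-03,  1.89921689e-04]), 'tool_pos': array([ 0.21157588, -0.58741504,  0.23790927]), 'eef_rot': array([ 9.85084691e-01,  1.72067662e-01, -2.14037137e-04, -9.08040196e-04]), 'contact_force': array([-0.34545153,  0.21014281,  0.28516042]), 'moment': array([ 0.013882  , -0.00932937, -0.03717937]), 'finger_force': 0.0, 'opening': 0.9999000911661023}
0.0187
scene {'fx': 392.8175242401125, 'fy': 392.8175242401125, 'cx': 320.69114942951785, 'cy': 198.2867152261294, 'k1': 0.014346388620866023, 'rvec': array([ 1.18216832, -2.22504559,  1.03365021]), 'tvec': array([0.32137734, 0.34026925, 0.67696688])} 0.996
top {'fx': 507.54815272362197, 'fy': 507.54815272362197, 'cx': 321.54166034356507, 'cy': 195.9845673527533, 'k1': -0.046450562662063793, 'rvec': array([ 2.17850562, -2.18769374,  0.04216101]), 'tvec': array([0.01366733, 0.53664849, 1.53406635])} 0.99606640625
```

View pics/scene0.png

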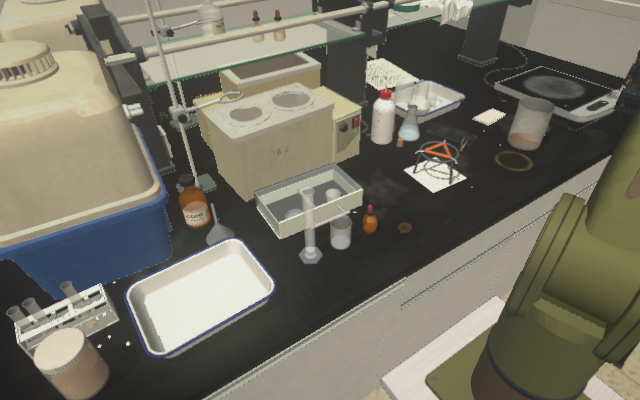

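View pics/top0.png

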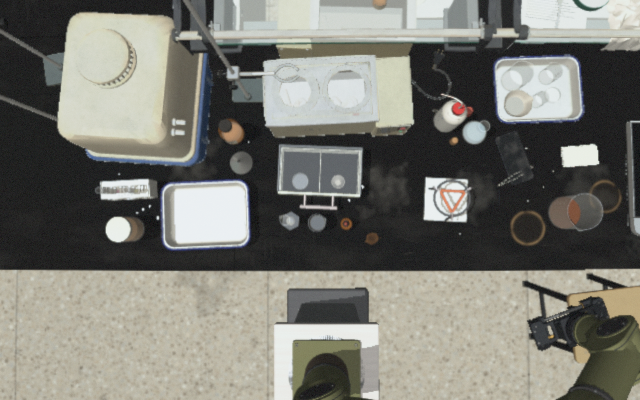

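The top view shows the tray at (206,214), then cylinder (289,220), beaker (317,222), bottle (346,224), handle (319,206) and tripod (452,200). The drawer box is at (320,172).

Create h.py:
```python
import numpy as np,cv2
from plant import *
from scipy.spatial.transform import Rotation as R
def cam(n):
    c=camera_params(n); return c,R.from_rotvec(c["rvec"]).as_matrix(),np.array(c["tvec"])
def ray(n,u,v):
    c,M,t=cam(n); x=(u-c["cx"])/c["fx"]; y=(v-c["cy"])/c["fy"]; a,b=x,y
    for _ in range(10):
        s=1+c["k1"]*(a*a+b*b); a,b=x/s,y/s
    return -M.T@t, M.T@np.array([a,b,1.])
def plane(n,u,v,z):
    o,d=ray(n,u,v); return o+d*(z-o[2])/d[2]
def depth(n,u,v,D):
    o,d=ray(n,u,v); return o+d*D
def proj(n,p):
    c,M,t=cam(n); q=M@np.array(p)+t; a,b=q[:2]/q[2]; s=1+c["k1"]*(a*a+b*b)
    return np.array([a*s*c["fx"]+c["cx"],b*s*c["fy"]+c["cy"]])
def two(p1,p2):   # top px, scene px -> point, gap
    (o1,d1),(o2,d2)=ray("top",*p1),ray("scene",*p2)
    k=np.linalg.lstsq(np.c_[d1,-d2],o2-o1,rcond=None)[0]
    a,b=o1+d1*k[0],o2+d2*k[1]; return (a+b)/2,np.linalg.norm(a-b)
def tool(dw):     # world shift -> tool axes
    s=get_state(); return R.from_quat(s["eef_rot"]).inv().apply(dw)
```

Run:
```python
from h import *
t=np.load("pics/top0.npy");s=np.load("pics/scene0.npy")
a=cv2.resize(t[140:245,265:375,::-1],None,fx=5,fy=5,interpolation=cv2.INTER_CUBIC)
cv2.imwrite("pics/c1.png",a)
b=cv2.resize(s[130:270,245:475,::-1],None,fx=3.4,fy=3.4,interpolation=cv2.INTER_CUBIC)
cv2.imwrite("pics/c2.png",b)
```

```text
(no output)
```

View pics/c1.png

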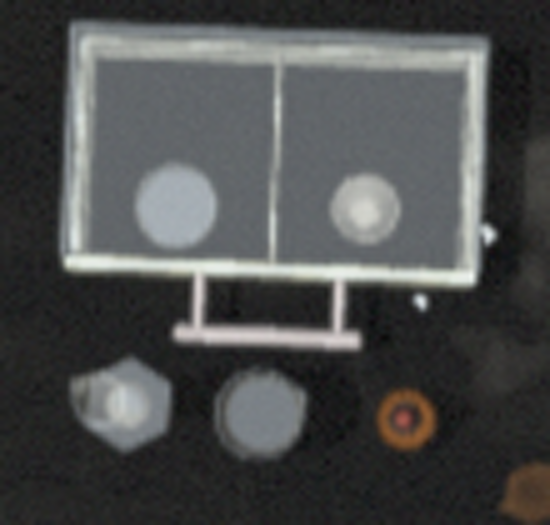

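View pics/c2.png

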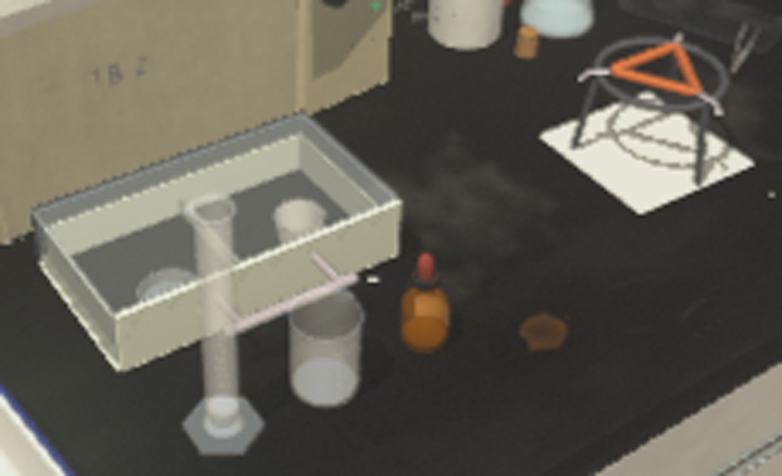

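The crucible sits in the right (-y) compartment, at about (338,182) in the top view, and the dish is in the left one at (300,181). Next I'll measure with masks and two views.

Create m.py:
```python
from h import *
np.set_printoptions(precision=4,suppress=True)
def blob(img,box,f):
    x0,y0,x1,y1=box; c=img[y0:y1,x0:x1].astype(int); m=f(c).astype(np.uint8)
    n,l,st,ce=cv2.connectedComponentsWithStats(m); i=1+np.argmax(st[1:,4])
    return ce[i]+[x0,y0],st[i]+[x0,y0,0,0,0]
t=np.load("pics/top0.npy");s=np.load("pics/scene0.npy")
C=lambda x,y:(265-.4+x/5,140-.4+y/5)
S=lambda x,y:(245-.35+x/3.4,130-.35+y/3.4)
red=lambda c:(c[...,0]>c[...,2]*1.6)&(c[...,0]>70)
orange=lambda c:(c[...,0]>c[...,2]*1.7)&(c[...,0]>120)
P=lambda k,r:print(k,*r)
a=blob(t,(335,210,356,236),red);b=blob(s,(360,200,382,238),red);print("bottle",a,b)
a=blob(t,(430,180,475,225),red);b=blob(s,(420,135,465,165),red);print("tri",a,b); 
P("tri two",two(a[0],b[0]))
P("tri corner L",two((441,194),S(617,70)));
P("bottle top z.085 / two",[plane("top",*C(405,420),.085),two(C(405,420),S(426,262))])
P("bottle base scene",[plane("scene",*S(425,332),.005),plane("top",*C(406,420),.018)])
P("cyl foot",[plane("top",*C(122,405),.006),plane("scene",*S(224,427),.006),two(C(122,405),S(224,427))])
P("cyl rim",[two(C(92,395),S(215,210)),plane("top",*C(92,395),.197),plane("scene",*S(215,210),.197)])
P("beaker rim",[two(C(260,410),S(327,312)),plane("top",*C(260,410),.07),plane("scene",*S(327,312),.07)])
P("beaker base",[plane("scene",*S(325,383),.002),plane("top",*C(265,415),.002)])
P("handle L,R",[two(C(178,333),S(232,329)),two(C(357,342),S(352,280)),plane("top",*C(178,333),.042),plane("top",*C(357,342),.042)])
P("box top FL,FR,BR,BL",[two(C(66,262),S(120,315)),two(C(475,281),S(398,203)),two(C(488,40),S(303,116)),two(C(73,25),S(37,212))])
P("cruc",[two(C(365,208),S(300,212)),plane("top",*C(365,208),.047),plane("scene",*S(300,212),.047)])
P("dish",[plane("top",*C(176,206),.02),plane("scene",*S(166,286),.02)])
for c in [(163,181),(249,182),(248,247),(163,248)]: P("tray rim",[plane("top",*c,.045)])
for c in [(174,190),(240,190),(240,238),(174,238)]: P("tray floor?",[plane("top",*c,.005)])
d=np.load("pics/top0_d.npy")
for n,(u,v) in dict(tray=(206,214),cart=(320,300),tri=(441,194),box=(320,147),pipe=(400,35),glass=(330,70)).items(): P(n,[depth("top",u,v,d[v,u])])
```

```bash
python3 m.py
```

```text
bottle (array([345.6827, 223.5577]), array([340, 218,  12,  12, 104])) (array([369.458 , 223.4076]), array([363, 214,  14,  20, 238]))
tri (array([451.9932, 197.274 ]), array([440, 189,  25,  23, 146])) (array([438.589 , 150.1689]), array([424, 142,  28,  17, 219]))
tri two [ 0.5275 -0.369   0.0857] 0.0011297019550659613
tri corner L [ 0.5387 -0.3338  0.0926] 0.006583814600115126
bottle top z.085 / two [ 0.452  -0.0595  0.085 ] (array([ 0.4525, -0.0591,  0.0794]), np.float64(0.0013838844481721996))
bottle base scene [ 0.4555 -0.0658  0.005 ] [ 0.4522 -0.062   0.018 ]
cyl foot [0.4621 0.1117 0.006 ] [0.4598 0.1091 0.006 ] (array([0.4611, 0.1103, 0.0058]), np.float64(0.003475257186362835))
cyl rim (array([0.4639, 0.1094, 0.1962]), np.float64(0.006607785550985547)) [0.4658 0.112  0.197 ] [0.4608 0.1074 0.197 ]
beaker rim (array([0.4579, 0.0246, 0.0716]), np.float64(0.0012622546146902453)) [0.4583 0.0252 0.07  ] [0.4588 0.0232 0.07  ]
beaker base [0.4574 0.0246 0.002 ] [0.4557 0.0241 0.002 ]
handle L,R (array([0.504 , 0.074 , 0.0459]), np.float64(0.002132044958230272)) (array([ 0.4997, -
[... 328 characters left out ...]
206)) (array([0.6879, 0.135 , 0.0586]), np.float64(0.004019876678176679))
cruc (array([ 0.5784, -0.0376,  0.0516]), np.float64(0.0005303718616180747)) [ 0.579  -0.0374  0.047 ] [ 0.5829 -0.0411  0.047 ]
dish [0.5832 0.0775 0.02  ] [0.5948 0.075  0.02  ]
tray rim [0.5828 0.4915 0.045 ]
tray rim [0.5782 0.2292 0.045 ]
tray rim [0.3833 0.2314 0.045 ]
tray rim [0.3804 0.4888 0.045 ]
tray floor? [0.5581 0.4698 0.005 ]
tray floor? [0.557  0.2635 0.005 ]
tray floor? [0.4092 0.2627 0.005 ]
tray floor? [0.4095 0.468  0.005 ]
tray [0.4833 0.3689 0.0044]
cart [ 0.1173  0.0333 -0.6991]
tri [ 0.5367 -0.3371  0.088 ]
box [0.6817 0.0148 0.0527]
pipe [ 0.896  -0.1827  0.3886]
glass [ 0.866  -0.0165  0.2166]
```

The rows are not in the units I measure in: shifts go in units of 5 mm and turns go in units of 0.1 rad. I convert before sending: 0.273 m is 54.6, -0.05 m is -10, 0.346 rad is 3.46.

{"op": "hand_motion", "data": {
  "offsets": {"plan":[[1,54.6,-10,-16,0,0,3.46],[1,54.6,-10,-16,0,0,3.46],[1,54.6,-10,-16,0,0,3.46],[1,54.6,-10,-16,0,0,3.46],[1,54.6,-10,-16,0,0,3.46],[1,54.6,-10,-16,0,0,3.46],[1,54.6,-10,-16,0,0,3.46],[1,54.6,-10,-16,0,0,3.46],[1,54.6,-10,-16,0,0,3.46],[1,54.6,-10,-16,0,0,3.46]]},
  "force": 12
}}

```text
clock: 1.1
tool_pos: [0.4497, -0.4497, 0.3182]
eef_rot: [1.0, -0.002, -0.001, -0.0]
contact_force: [0.4, -0.4, 0.6]
opening: 1.0
finger_force: 0.0
```

In the tool's units: 0.013 m is 2.6, -0.5 m is -100.

{"op": "hand_motion", "data": {
  "offsets": {"plan":[[1,2.6,-100,0,0,0,0],[1,2.6,-100,0,0,0,0],[1,2.6,-100,0,0,0,0],[1,2.6,-100,0,0,0,0],[1,2.6,-100,0,0,0,0],[1,2.6,-100,0,0,0,0],[1,2.6,-100,0,0,0,0],[1,2.6,-100,0,0,0,0],[1,2.6,-100,0,0,0,0],[1,2.6,-100,0,0,0,0]]}
}}

```text
clock: 2.1
tool_pos: [0.4645, 0.0519, 0.3188]
eef_rot: [1.0, -0.002, 0.0, 0.0]
contact_force: [0.9, 1.1, 0.1]
opening: 1.0
finger_force: 0.0
```

{"op": "hand_motion", "data": {
  "offsets": {"plan":[[1,0,-12,0,0,0,0],[1,0,-12,0,0,0,0],[1,0,-12,8,0,0,0],[1,0,-12,12,0,0,0],[1,0,-12,12,0,0,0]]}
}}

```text
clock: 2.6
tool_pos: [0.4631, 0.1093, 0.2565]
eef_rot: [1.0, -0.001, -0.003, 0.001]
contact_force: [-0.2, -1.1, -0.3]
opening: 1.001
finger_force: 0.0
```

In the tool's units: 0.112 m is 22.4, 0.09 m is 18.

{"op": "hand_motion", "data": {
  "offsets": {"plan":[[1,0,-0.2,6,0,0,0],[1,0,-0.2,12,0,0,0],[1,0,-0.2,18,0,0,0],[1,0,-0.2,22.4,0,0,0],[1,0,-0.2,22.4,0,0,0]]}
}}

```text
clock: 3.1
tool_pos: [0.4643, 0.1109, 0.1456]
eef_rot: [1.0, -0.001, -0.002, 0.001]
contact_force: [0.1, -0.4, 0.6]
opening: 1.002
finger_force: 0.0
```

Run:
```python
from h import *
print(get_state()["tool_pos"])
p,d=snapshot("scene"); q,e=snapshot("top")
a=cv2.resize(p[100:280,230:430,::-1],(600,540),interpolation=cv2.INTER_CUBIC)
cv2.imwrite("pics/a1.png",a);
```

```text
[0.46432438 0.11094696 0.14555652]
```

View pics/a1.png

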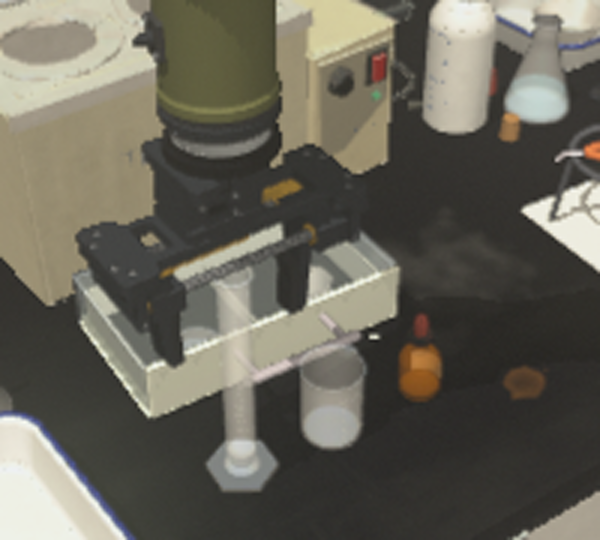

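The cylinder's tube, at (238,380) in the crop, stands between the two fingers. Closing on it.

{"op": "hand_motion", "data": {
  "offsets": {"plan":[[0.15,0,0,0,0,0,0],[0.15,0,0,0,0,0,0],[0.15,0,0,0,0,0,0],[0.15,0,0,0,0,0,0],[0.15,0,0,0,0,0,0],[0.15,0,0,0,0,0,0],[0.15,0,0,0,0,0,0],[0.15,0,0,0,0,0,0]]},
  "force": 15
}}

```text
clock: 4.0
tool_pos: [0.4647, 0.1123, 0.1466]
eef_rot: [1.0, -0.0, -0.0, 0.0]
contact_force: [-0.1, -0.3, -1.4]
opening: 0.336
finger_force: 15.0
```

In the tool's units: -0.09 m is -18, -0.06 m is -12.

{"op": "hand_motion", "data": {
  "offsets": {"plan":[[0.15,0,0,-2,0,0,0],[0.15,0,0,-6,0,0,0],[0.15,0,0,-12,0,0,0],[0.15,0,0,-16,0,0,0],[0.15,0,0,-18,0,0,0],[0.15,0,-2,-18,0,0,0],[0.15,0,-6,-18,0,0,0],[0.15,-0.8,-12,-18,0,0,0],[0.15,-1.6,-18,-18,0,0,0],[0.15,-2,-24,-18,0,0,0]]}
}}

```text
clock: 5.0
tool_pos: [0.4535, 0.234, 0.2355]
eef_rot: [1.0, 0.0, -0.001, 0.001]
contact_force: [0.4, 0.6, -1.9]
opening: 0.328
finger_force: 15.0
```

{"op": "hand_motion", "data": {
  "offsets": {"plan":[[0.15,0,-6,0,0,0,0],[0.15,-0.8,-10,0,0,0,0],[0.15,-0.8,-13.6,0,0,0,0],[0.15,-0.8,-14.8,0,0,0,0],[0.15,-0.8,-14.8,4,0,0,0],[0.15,-0.8,-14.8,9,0,0,0],[0.15,-0.8,-14.8,13,0,0,0],[0.15,-0.8,-14.8,15,0,0,0],[0.15,-0.8,-14.8,16,0,0,0],[0.15,-0.8,-14.8,16,0,0,0]]}
}}

```text
clock: 6.0
tool_pos: [0.451, 0.306, 0.1564]
eef_rot: [1.0, -0.0, -0.0, 0.0]
contact_force: [0.3, 0.3, -1.4]
opening: 0.329
finger_force: 15.0
```

Run:
```python
from h import *
print(get_state()["contact_force"])
p,d=snapshot("scene")
cv2.imwrite("pics/a2.png",cv2.resize(p[130:360,100:340,::-1],(600,575),interpolation=cv2.INTER_CUBIC));
```

```text
[ 0.31036664  0.34780224 -1.38374094]
```

View pics/a2.png

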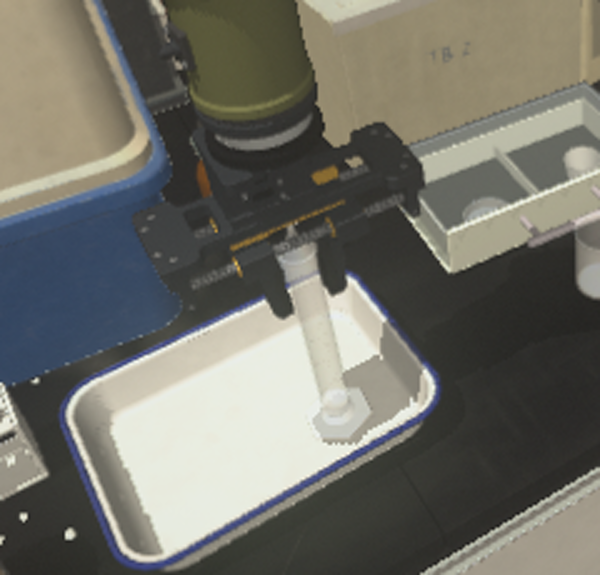

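Run:
```python
from h import *
print(plane("scene",236.6,295.8,.014), proj("scene",(.45,.306,.014)),proj("scene",(.45,.306,.206)))
```

```text
[0.44565478 0.30262889 0.014     ] [234.27443112 295.13919717] [217.63396795 229.85416924]
```

The cylinder is held over the tray floor, with its foot at (237,296), and is nearly upright. Lowering the last few mm.

In the tool's units: 0.006 m is 1.2, 0.005 m is 1.

{"op": "hand_motion", "data": {
  "offsets": {"plan":[[0.15,0,0,0.6,0,0,0],[0.15,0,0,1,0,0,0],[0.15,0,0,1.2,0,0,0],[0.15,0,0,1.2,0,0,0]]}
}}

```text
clock: 6.45
tool_pos: [0.4511, 0.3065, 0.151]
eef_rot: [1.0, -0.0, 0.0, -0.0]
contact_force: [0.8, -1.0, -0.9]
opening: 0.329
finger_force: 15.0
```

In the tool's units: -0.1 m is -20, -0.07 m is -14.

{"op": "hand_motion", "data": {
  "offsets": {"plan":[[0.5,0,0,0,0,0,0],[0.5,0,0,0,0,0,0],[0.5,0,0,0,0,0,0],[0.8,0,0,0,0,0,0],[0.8,0,0,0,0,0,0],[0.8,0,0,0,0,0,0],[0.8,0,0,-6,0,0,0],[0.8,0,0,-14,0,0,0],[0.8,0,0,-20,0,0,0],[0.8,0,0,-20,0,0,0]]}
}}

```text
clock: 7.45
tool_pos: [0.453, 0.308, 0.2547]
eef_rot: [1.0, -0.0, 0.003, -0.003]
contact_force: [0.3, 0.2, -0.5]
opening: 0.802
finger_force: 0.0
```

Run:
```python
from h import *
print(get_state()["tool_pos"])
p,d=snapshot("top")
np.save("pics/t1.npy",p)
cv2.imwrite("pics/a3.png",cv2.resize(p[160:260,140:270,::-1],(650,500),interpolation=cv2.INTER_CUBIC));
```

```text
[0.45302281 0.3080271  0.25466827]
```

View pics/a3.png

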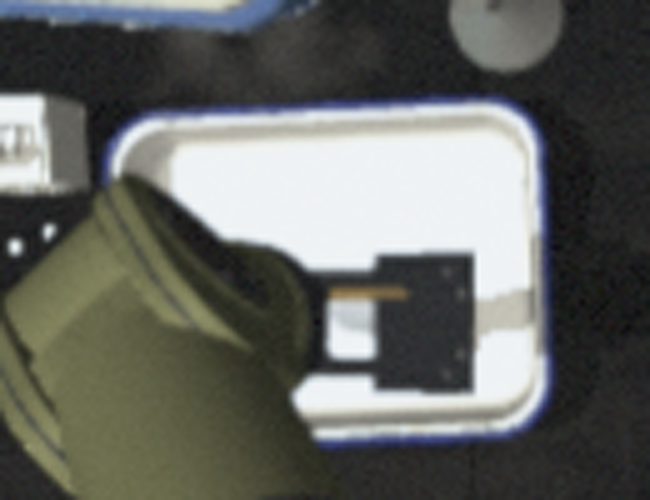

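The arm covers most of the tray in this view, but the jaws are clear of the cylinder. Next is the beaker.

{"op": "hand_motion", "data": {
  "offsets": {"plan":[[0.77,1.4,10,0,0,0,0],[0.77,1.4,20,0,0,0,0],[0.77,1.4,30,0,0,0,0],[0.77,1.4,40,0,0,0,0],[0.77,1.4,50,0,0,0,0],[0.77,1.4,56.3,4,0,0,0],[0.77,1.4,56.3,10,0,0,0],[0.77,1.4,56.3,18,0,0,0],[0.77,1.4,56.3,24,0,0,0],[0.77,1.4,56.3,26,0,0,0]]}
}}

```text
clock: 8.5
tool_pos: [0.4552, 0.0245, 0.1175]
eef_rot: [1.0, 0.0, -0.004, 0.001]
contact_force: [-0.8, 0.1, -0.4]
opening: 0.771
finger_force: 0.0
```

{"op": "hand_motion", "data": {
  "offsets": {"plan":[[0.77,0,0,0,0,0,0],[0.77,0,0,0,0,0,0]]}
}}

```text
clock: 8.7
tool_pos: [0.458, 0.025, 0.1211]
eef_rot: [1.0, -0.0, 0.0, 0.0]
contact_force: [0.2, 0.3, 1.0]
opening: 0.769
finger_force: 0.0
```

```bash
python3 - <<'E'
from h import *
for i in range(4): print(get_state()["tool_pos"]); p,d=snapshot("scene")
cv2.imwrite("pics/a4.png",cv2.resize(p[130:350,130:400,::-1],(675,550),interpolation=cv2.INTER_CUBIC)); 
E
```

```text
[0.4580256  0.02501126 0.12113096]
[0.45846101 0.02501547 0.12159199]
[0.45864021 0.02503858 0.12183107]
[0.45869365 0.02501457 0.12187591]
```

View pics/a4.png

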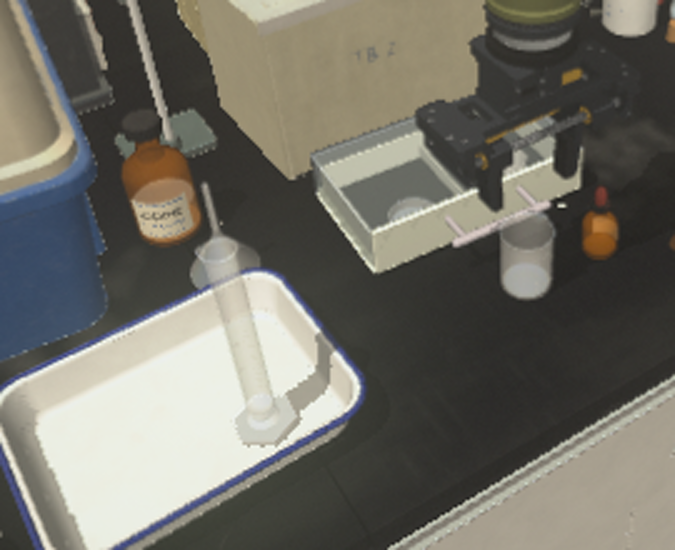

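The cylinder stands upright in the tray, its foot at (237,299). The open jaws are centred over the beaker, so I'll descend and grip.

In the tool's units: 0.088 m is 17.6, 0.08 m is 16.

{"op": "hand_motion", "data": {
  "offsets": {"plan":[[0.77,0,0,6,0,0,0],[0.77,0,0,12,0,0,0],[0.77,0,0,16,0,0,0],[0.77,0,0,17.6,0,0,0],[0.77,0,0,17.6,0,0,0],[0.5,0,0,17.6,0,0,0],[0.5,0,0,17.6,0,0,0],[0.5,0,0,17.6,0,0,0],[0.5,0,0,17.6,0,0,0],[0.5,0,0,17.6,0,0,0]]},
  "force": 10
}}

```text
clock: 9.9
tool_pos: [0.4586, 0.025, 0.0336]
eef_rot: [1.0, -0.0, 0.001, -0.0]
contact_force: [1.1, 0.3, 6.1]
opening: 0.585
finger_force: 9.9
```

{"op": "hand_motion", "data": {
  "offsets": {"plan":[[0.5,0,0,-2,0,0,0],[0.5,0,0,-6,0,0,0],[0.5,0,0,-12,0,0,0],[0.5,0,0,-18,0,0,0],[0.5,4,0,-20,0,0,0],[0.5,9,0,-20,0,0,0],[0.5,12,-4,-20,0,0,0],[0.5,12.4,-10,-20,0,0,0],[0.5,12.4,-16,-20,0,0,0],[0.5,12.4,-22,-20,0,0,0]]}
}}

```text
clock: 10.9
tool_pos: [0.5195, 0.1356, 0.1333]
eef_rot: [1.0, -0.0, -0.0, 0.0]
contact_force: [0.3, 0.5, -0.2]
opening: 0.587
finger_force: 10.0
```

{"op": "hand_motion", "data": {
  "offsets": {"plan":[[0.5,0,-8,0,0,0,0],[0.5,0,-16,0,0,0,0],[0.5,0,-24,0,0,0,0],[0.5,0,-32,0,0,0,0],[0.5,0,-40,0,0,0,0],[0.5,0,-48,0,0,0,0],[0.5,0,-53,0,0,0,0],[0.5,0,-55,0,0,0,0],[0.5,0,-55,6,0,0,0],[0.5,0,-55,10,0,0,0]]}
}}

```text
clock: 11.9
tool_pos: [0.5198, 0.4082, 0.0821]
eef_rot: [1.0, -0.0, -0.0, 0.001]
contact_force: [0.5, 0.1, -1.6]
opening: 0.585
finger_force: 10.0
```

{"op": "hand_motion", "data": {
  "offsets": {"plan":[[0.5,0,0,4,0,0,0],[0.5,0,0,7,0,0,0],[0.5,0,0,8.2,0,0,0],[0.5,0,0,8.9,0,0,0],[0.5,0,0,9.1,0,0,0],[0.5,0,0,9.1,0,0,0]]}
}}

```text
clock: 12.5
tool_pos: [0.5204, 0.4101, 0.0379]
eef_rot: [1.0, -0.0, 0.0, -0.0]
contact_force: [0.5, 0.1, -0.7]
opening: 0.584
finger_force: 10.0
```

{"op": "hand_motion", "data": {
  "offsets": {"plan":[[0.77,0,0,0,0,0,0],[0.77,0,0,0,0,0,0],[0.77,0,0,0,0,0,0],[0.77,0,0,-6,0,0,0],[0.77,0,0,-14,0,0,0],[0.77,0,0,-20,0,0,0],[0.77,0,10,-20,0,0,0],[0.77,0,20,-20,0,0,0],[0.77,0,30,-20,0,0,0],[0.77,0,40,-20,0,0,0]]}
}}

```text
clock: 13.5
tool_pos: [0.5198, 0.2081, 0.1377]
eef_rot: [1.0, 0.0, 0.001, -0.0]
contact_force: [0.6, 0.3, -0.4]
opening: 0.77
finger_force: 0.0
```

{"op": "hand_motion", "data": {
  "offsets": {"plan":[[0.65,0,10,0,0,0,0],[0.65,0,20,0,0,0,0],[0.65,-6,28,0,0,0,0],[0.65,-12,36,0,0,0,0],[0.65,-13.4,44,0,0,0,0],[0.65,-13.4,52,0,0,0,0],[0.65,-13.4,54,0,0,0,0],[0.65,-13.4,54,6,0,0,0],[0.65,-13.4,54,6,0,0,0],[0.65,-13.4,54,6,0,0,0]]}
}}

```text
clock: 14.5
tool_pos: [0.4527, -0.0592, 0.1073]
eef_rot: [1.0, 0.001, -0.001, -0.0]
contact_force: [0.5, 0.0, 0.5]
opening: 0.647
finger_force: 0.0
```

Run:
```python
from h import *
for i in range(2): print(get_state()["tool_pos"]); p,d=snapshot("scene")
cv2.imwrite("pics/a5.png",cv2.resize(p[130:330,130:430,::-1],(750,500),interpolation=cv2.INTER_CUBIC));
```

```text
[ 0.45271284 -0.05922484  0.10727688]
[ 0.45313827 -0.05920008  0.10772469]
```

View pics/a5.png

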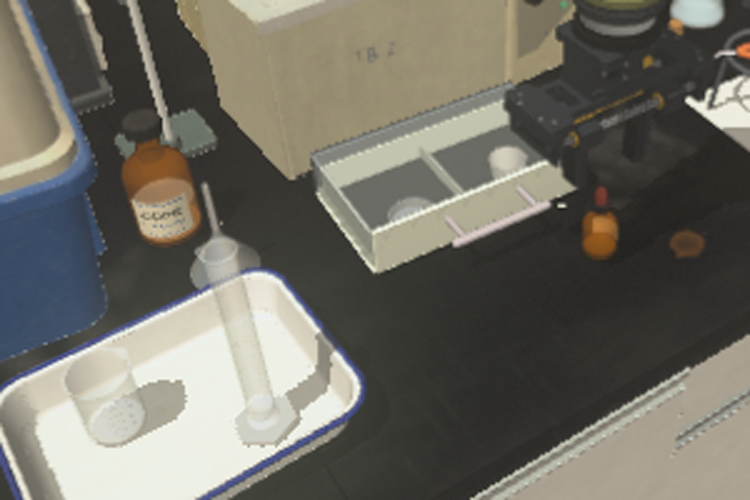

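The beaker and cylinder both stand in the tray, at (171,290) and (237,299). The jaws are centred over the bottle.

In the tool's units: 0.0835 m is 16.7, 0.001 m is 0.2.

{"op": "hand_motion", "data": {
  "offsets": {"plan":[[0.65,0,0.2,6,0,0,0],[0.65,0,0.2,11,0,0,0],[0.65,0,0.2,15,0,0,0],[0.65,0,0.2,16.7,0,0,0],[0.65,0,0.2,16.7,0,0,0],[0.65,0,0.2,16.7,0,0,0]]}
}}

```text
clock: 15.2
tool_pos: [0.4536, -0.0605, 0.0242]
eef_rot: [1.0, 0.001, 0.001, 0.0]
contact_force: [-0.5, -0.1, -0.8]
opening: 0.651
finger_force: 0.0
```

{"op": "hand_motion", "data": {
  "offsets": {"plan":[[0.3,0,0,0,0,0,0],[0.3,0,0,0,0,0,0],[0.3,0,0,0,0,0,0],[0.3,0,0,0,0,0,0],[0.3,0,0,0,0,0,0],[0.3,0,0,0,0,0,0]]},
  "force": 12
}}

```text
clock: 15.8
tool_pos: [0.4533, -0.0611, 0.0241]
eef_rot: [1.0, -0.0, 0.001, 0.0]
contact_force: [-0.1, 0.3, 6.6]
opening: 0.399
finger_force: 12.0
```

{"op": "hand_motion", "data": {
  "offsets": {"plan":[[0.3,0,0,-2,0,0,0],[0.3,0,0,-6,0,0,0],[0.3,0,0,-12,0,0,0],[0.3,2,-2,-18,0,0,0],[0.3,7,-6,-20,0,0,0],[0.3,12,-12,-20,0,0,0],[0.3,13.2,-20,-20,0,0,0],[0.3,13.2,-28,-20,0,0,0],[0.3,13.2,-36,-20,0,0,0],[0.3,13.2,-44,-20,0,0,0]]}
}}

```text
clock: 16.8
tool_pos: [0.5182, 0.1602, 0.1234]
eef_rot: [1.0, -0.0, -0.001, 0.0]
contact_force: [0.6, 0.8, -0.8]
opening: 0.4
finger_force: 12.0
```

{"op": "hand_motion", "data": {
  "offsets": {"plan":[[0.3,0,-8,0,0,0,0],[0.3,0,-16,0,0,0,0],[0.3,0,-24,0,0,0,0],[0.3,0,-32,0,0,0,0],[0.3,0,-40,0,0,0,0],[0.3,0,-48,0,0,0,0],[0.3,0,-53,0,0,0,0],[0.3,-4,-53.7,0,0,0,0],[0.3,-9,-53.7,0,0,0,0],[0.3,-14,-53.7,0,0,0,0]]}
}}

```text
clock: 17.8
tool_pos: [0.4476, 0.427, 0.1229]
eef_rot: [1.0, -0.0, -0.001, 0.0]
contact_force: [-0.9, 0.8, -0.4]
opening: 0.398
finger_force: 12.0
```

{"op": "hand_motion", "data": {
  "offsets": {"plan":[[0.3,-2.8,0,0,0,0,0],[0.3,-2.8,0,6,0,0,0],[0.3,-2.8,0,12,0,0,0],[0.3,-2.8,0,16,0,0,0],[0.3,-2.8,0,18,0,0,0],[0.3,-2.8,0,18.9,0,0,0],[0.3,-2.8,0,19.1,0,0,0],[0.3,-2.8,0,19.1,0,0,0]]}
}}

```text
clock: 18.6
tool_pos: [0.4353, 0.4278, 0.0289]
eef_rot: [1.0, -0.0, 0.0, -0.001]
contact_force: [0.7, -0.6, -0.6]
opening: 0.4
finger_force: 12.0
```

{"op": "hand_motion", "data": {
  "offsets": {"plan":[[0.58,0,0,0,0,0,0],[0.58,0,0,0,0,0,0],[0.58,0,0,0,0,0,0],[0.58,0,0,-6,0,0,0],[0.58,0,0,-14,0,0,0],[0.58,0,0,-24,0,0,0],[0.58,0,0,-34,0,0,0],[0.58,0,0,-44,0,0,0],[0.58,0,10,-44,0,0,0],[0.58,4,20,-44,0,0,0]]}
}}

```text
clock: 19.6
tool_pos: [0.4518, 0.3323, 0.2504]
eef_rot: [1.0, 0.003, 0.001, -0.002]
contact_force: [1.1, 0.4, 0.1]
opening: 0.583
finger_force: 0.0
```

{"op": "hand_motion", "data": {
  "offsets": {"plan":[[0.3,2,10,0,0,0,0],[0.3,4,20,0,0,0,0],[0.3,6,30,0,0,0,0],[0.3,8.6,40,0,0,0,0],[0.3,8.6,50,0,0,0,0],[0.3,8.6,60,0,0,0,0],[0.3,8.6,61,0,0,0,0],[0.3,8.6,61,0,0,0,0]]}
}}

```text
clock: 20.4
tool_pos: [0.4963, 0.0235, 0.2484]
eef_rot: [1.0, -0.003, 0.0, 0.0]
contact_force: [-0.2, 1.8, -0.4]
opening: 0.303
finger_force: 0.0
```

Run:
```python
from h import *
print(get_state()["q"]); p,d=snapshot("scene")
cv2.imwrite("pics/a6.png",cv2.resize(p[130:350,100:330,::-1],(575,550),interpolation=cv2.INTER_CUBIC));
```

```text
[ 0.01469971  0.51395044 -0.23897081  1.93106099  0.17951648  0.71693072
 -1.90625168]
```

View pics/a6.png

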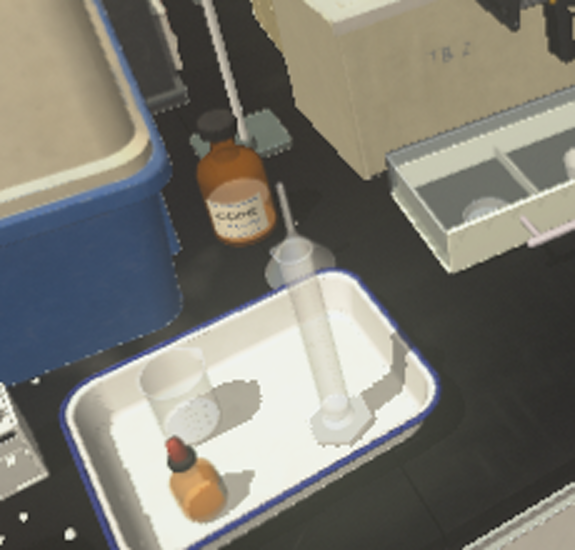

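All three pieces stand in the tray: beaker (171,292), bottle (178,322), cylinder (237,299). Now I'll turn the tool for the handle.

In the tool's units: 0.001 m is 0.2, 0.14 m is 28, -0.15 rad is -1.5.

{"op": "hand_motion", "data": {
  "offsets": {"plan":[[0.28,1,0.2,4,0,0,-1.5],[0.28,1,0.2,10,0,0,-3],[0.28,1,0.2,16,0,0,-4.5],[0.28,1,0.2,20,0,0,-6],[0.28,1,0.2,24,0,0,-7.5],[0.28,1,0.2,26,0,0,-9],[0.28,1,0.2,28,0,0,-10.5],[0.28,1,0.2,28,0,0,-12],[0.28,1,0.2,28,0,0,-13.5],[0.28,1,0.2,28,0,0,-15]]}
}}

```text
clock: 21.45
tool_pos: [0.5018, 0.0284, 0.1084]
eef_rot: [0.728, 0.685, 0.001, -0.0]
contact_force: [0.5, -0.5, 1.0]
opening: 0.281
finger_force: 0.0
```

{"op": "hand_motion", "data": {
  "offsets": {"plan":[[0.28,0,0,0,0,0,-0.26],[0.28,0,0,0,0,0,-0.26],[0.28,0,0,0,0,0,-0.26],[0.28,0,0,0,0,0,-0.26]]}
}}

```text
clock: 21.85
tool_pos: [0.5015, 0.0255, 0.1083]
eef_rot: [0.723, 0.691, 0.0, 0.0]
contact_force: [-1.0, 0.2, 1.1]
opening: 0.28
finger_force: 0.0
```

Run:
```python
from h import *
s=get_state();print(s["q"],R.from_quat(s["eef_rot"]).as_matrix()[:,0],tool(np.array([.5018,.0213,.028])-s["tool_pos"]))
```

```text
[ 0.16757835  0.79080089 -0.5118995   2.03266627  0.77866285  0.51892469
 -0.96269917] [4.56992850e-02 9.98955242e-01 4.14582550e-06] [-0.00418605  0.0004242   0.08033016]
```

In the tool's units: 0.082 m is 16.4, 0.072 m is 14.4.

{"op": "hand_motion", "data": {
  "offsets": {"plan":[[0.28,-0.8,0,6,0,0,0],[0.28,-0.8,0,11,0,0,0],[0.28,-0.8,0,14.4,0,0,0],[0.28,-0.8,0,16.4,0,0,0],[0.28,-0.8,0,16.4,0,0,0],[0.28,-0.8,0,16.4,0,0,0]]}
}}

```text
clock: 22.45
tool_pos: [0.5015, 0.0212, 0.0266]
eef_rot: [0.723, 0.691, 0.0, 0.0]
contact_force: [-1.3, -0.2, 0.4]
opening: 0.279
finger_force: 0.0
```

{"op": "hand_motion", "data": {
  "offsets": {"plan":[[0.03,0,0,0,0,0,0],[0.03,0,0,0,0,0,0],[0.03,0,0,0,0,0,0],[0.03,0,0,0,0,0,0],[0.03,0,0,0,0,0,0]]},
  "force": 15
}}

```text
clock: 22.95
tool_pos: [0.5022, 0.021, 0.0269]
eef_rot: [0.723, 0.691, 0.001, 0.001]
contact_force: [1.4, -0.3, 7.1]
opening: 0.107
finger_force: 15.0
```

In the tool's units: -0.082 m is -16.4, -0.079 m is -15.8.

{"op": "hand_motion", "data": {
  "offsets": {"plan":[[0.03,0,-0.8,0,0,0,0],[0.03,0,-2.4,0,0,0,0],[0.03,0,-4.4,0,0,0,0],[0.03,0,-6.4,0,0,0,0],[0.03,0,-8.4,0,0,0,0],[0.03,0,-10.4,0,0,0,0],[0.03,0,-12.4,0,0,0,0],[0.03,0,-14.4,0,0,0,0],[0.03,0,-15.8,0,0,0,0],[0.03,0,-16.4,0,0,0,0]]}
}}

```text
clock: 23.95
tool_pos: [0.42, 0.0247, 0.0268]
eef_rot: [0.723, 0.691, 0.001, 0.001]
contact_force: [4.3, -0.8, 9.8]
opening: 0.104
finger_force: 15.0
```

{"op": "hand_motion", "data": {
  "offsets": {"plan":[[0.03,0,0,0,0,0,0],[0.28,0,0,0,0,0,0],[0.28,0,0,0,0,0,0],[0.28,0,0,0,0,0,0]]}
}}

```text
clock: 24.35
tool_pos: [0.419, 0.0245, 0.026]
eef_rot: [0.723, 0.691, -0.0, -0.0]
contact_force: [-0.1, -0.6, 0.2]
opening: 0.278
finger_force: 0.0
```

The rows are not in the units I measure in: shifts go in units of 5 mm and turns go in units of 0.1 rad. I convert before sending: -0.18 m is -36, -0.16 m is -32, 1.2 rad is 12.

{"op": "hand_motion", "data": {
  "offsets": {"plan":[[0.6,0,0,-6,0,0,0],[0.6,0,0,-14,0,0,0],[0.6,0,0,-24,0,0,1.5],[0.6,6,0,-32,0,0,3],[0.6,14,0,-36,0,0,4.5],[0.6,22,0,-36,0,0,6],[0.6,26,0,-36,0,0,7.5],[0.6,30,0,-36,0,0,9],[0.6,30,0,-36,0,0,10.5],[0.6,30,0,-36,0,0,12]]}
}}

```text
clock: 25.35
tool_pos: [0.4255, 0.1756, 0.2061]
eef_rot: [0.978, 0.211, -0.0, -0.0]
contact_force: [0.4, 1.0, -0.9]
opening: 0.598
finger_force: 0.0
```

{"op": "hand_motion", "data": {
  "offsets": {"plan":[[0.6,0,0,0,0,0,1.5],[0.6,0,0,0,0,0,3],[0.6,0,0,0,0,0,3.71],[0.6,0,0,0,0,0,3.71],[0.6,0,0,0,0,0,3.71],[0.6,0,0,0,0,0,3.71]]}
}}

```text
clock: 25.95
tool_pos: [0.4259, 0.1745, 0.2061]
eef_rot: [1.0, 0.029, -0.0, 0.0]
contact_force: [1.1, 0.4, 0.2]
opening: 0.6
finger_force: 0.0
```

Run:
```python
from h import *
p,d=snapshot("top");q,e=snapshot("scene");np.save("pics/t2.npy",p);np.save("pics/s2.npy",q)
a=cv2.resize(p[140:245,300:420,::-1],(480,420),interpolation=cv2.INTER_CUBIC)
b=cv2.resize(q[140:260,260:360,::-1],(320,384),interpolation=cv2.INTER_CUBIC)
o=np.zeros((420,800,3),np.uint8);o[:,:480]=a;o[:384,480:]=b
cv2.imwrite("pics/a7.png",o)
print(get_state()["q"],get_state()["tool_pos"])
```

```text
[-0.30167615  0.54349383 -0.28562605  2.07886218  0.27979051  0.55522982
 -2.30040836] [0.42597492 0.17442459 0.20609833]
```

View pics/a7.png

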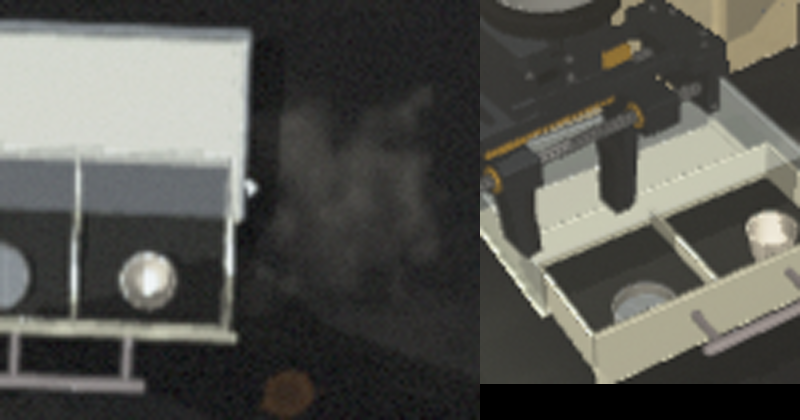

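The drawer is open, with the crucible upright at top pixel (337,210) and scene pixel (351,209). The dish is still in its compartment.

Run:
```python
from h import *
np.set_printoptions(precision=4,suppress=True)
t=np.load("pics/t2.npy").astype(int);s=np.load("pics/s2.npy").astype(int)
def blob(m,x0,y0):
    n,l,st,ce=cv2.connectedComponentsWithStats(m.astype(np.uint8));i=1+np.argmax(st[1:,4]);return ce[i]+[x0,y0],st[i]+[x0,y0,0,0,0]
a,st=blob(t[200:219,325:353].min(2)>95,325,200);print(a,st)
print("top z.047",plane("top",*a,.047)); sp=(350.6,209)
print("scene",plane("scene",*sp,.047),two(a,sp))
# tripod triangle: orange mask, fitted triangle, top view and scene
def tri(n,im,b):
    x0,y0,x1,y1=b;c=im[y0:y1,x0:x1];m=((c[...,0]>c[...,2]*1.5)&(c[...,0]>90)).astype(np.uint8)
    m=cv2.morphologyEx(m,cv2.MORPH_CLOSE,np.ones((3,3)))
    pts=np.argwhere(m)[:,::-1].astype(np.float32); A,T=cv2.minEnclosingTriangle(pts[:,None]);T=T[:,0]+[x0,y0];return T
t0=np.load("pics/top0.npy").astype(int);s0=np.load("pics/scene0.npy").astype(int)
T=tri("top",t0,(430,180,475,225));S=tri("scene",s0,(420,135,465,165))
print(T,S)
for n,X in(("top",T),("scene",S)):
    W=np.array([plane(n,*p,.0855) for p in X]);L=[np.linalg.norm(W[i]-W[i-1]) for i in range(3)]
    inc=(W[2]*L[2-0 if 0 else 2-2+0]*0).sum()
    a_=[np.linalg.norm(W[(i+1)%3]-W[(i+2)%3]) for i in range(3)]
    print(n,W,a_,"incentre",np.average(W,axis=0,weights=a_))
```

```text
[336.4052 209.366 ] [330 203  14  14 153]
top z.047 [ 0.4947 -0.0334  0.047 ]
scene [ 0.5016 -0.0385  0.047 ] (array([ 0.4946, -0.0332,  0.0547]), np.float64(0.00041633788765413755))
[[437.3125 188.5729]
 [451.5714 214.7143]
 [466.2903 190.1828]] [[444.561  139.9756]
 [418.1538 150.5385]
 [452.8    159.2   ]]
top [[ 0.5527 -0.3272  0.0855]
 [ 0.4764 -0.3674  0.0855]
 [ 0.5476 -0.4116  0.0855]] [np.float64(0.08381439066825089), np.float64(0.08457883433943542), np.float64(0.08622824368703295)] incentre [ 0.5256 -0.3691  0.0855]
scene [[ 0.5568 -0.4239  0.0855]
 [ 0.5599 -0.3205  0.0855]
 [ 0.4738 -0.3667  0.0855]] [np.float64(0.09764236810133571), np.float64(0.1008288738883566), np.float64(0.10350591520310368)] incentre [ 0.5294 -0.3698  0.0855]
```

Run:
```python
from h import *
np.set_printoptions(precision=4,suppress=True)
p,d=snapshot("top");q,e=snapshot("scene")
for n,D,b in(("top",d,(329,202,346,218)),("scene",e,(338,198,362,226))):
    P=np.array([depth(n,u,v,D[v,u]) for v in range(b[1],b[3]) for u in range(b[0],b[2]) if D[v,u]>0])
    k=P[(P[:,2]>.040)&(abs(P[:,0]-.497)<.03)&(abs(P[:,1]+.034)<.03)]
    print(n,np.percentile(k[:,2],[5,50,90,97]),k[:,:2].min(0),k[:,:2].max(0),k.mean(0))
```

```text
top [0.0406 0.046  0.05   0.0505] [ 0.4778 -0.0531] [ 0.5139 -0.0143] [ 0.496  -0.0347  0.0459]
scene [0.0407 0.044  0.0468 0.0477] [ 0.4746 -0.0532] [ 0.5164 -0.0138] [ 0.4973 -0.0351  0.0442]
```

{"op": "hand_motion", "data": {
  "offsets": {"plan":[[0.65,2,8,0,0,0,0.5],[0.65,6,16,0,0,0,1],[0.65,10,24,0,0,0,1.03],[0.65,11.46,32,4,0,0,1.03],[0.65,11.46,40,10,0,0,1.03],[0.65,11.46,42.34,14,0,0,1.03],[0.65,11.46,42.34,17.2,0,0,1.03],[0.65,11.46,42.34,17.2,0,0,1.03],[0.65,11.46,42.34,17.2,0,0,1.03]]}
}}

```text
clock: 27.05
tool_pos: [0.4954, -0.0331, 0.1204]
eef_rot: [1.0, -0.023, -0.0, -0.0]
contact_force: [0.3, 0.5, 0.9]
opening: 0.649
finger_force: 0.0
```

{"op": "hand_motion", "data": {
  "offsets": {"plan":[[0.65,0,0,0,0,0,0]]}
}}

```text
clock: 27.15
tool_pos: [0.496, -0.0329, 0.1211]
eef_rot: [1.0, -0.022, 0.001, -0.0]
contact_force: [-0.8, 0.2, -0.1]
opening: 0.648
finger_force: 0.0
```

In the tool's units: 0.081 m is 16.2, 0.001 m is 0.2.

{"op": "hand_motion", "data": {
  "offsets": {"plan":[[0.65,0,0.2,6,0,0,0],[0.65,0,0.2,12,0,0,0],[0.65,0,0.2,15,0,0,0],[0.65,0,0.2,16.2,0,0,0],[0.65,0,0.2,16.2,0,0,0],[0.35,0,0.2,16.2,0,0,0],[0.35,0,0.2,16.2,0,0,0],[0.35,0,0.2,16.2,0,0,0],[0.35,0,0.2,16.2,0,0,0],[0.35,0,0.2,16.2,0,0,0]]},
  "force": 12
}}

```text
clock: 28.15
tool_pos: [0.496, -0.0344, 0.0399]
eef_rot: [1.0, -0.023, 0.001, -0.0]
contact_force: [0.5, 0.9, 7.3]
opening: 0.428
finger_force: 12.0
```

{"op": "hand_motion", "data": {
  "offsets": {"plan":[[0.35,0,0,-1,0,0,0],[0.35,0,0,-4,0,0,0],[0.35,0,0,-8,0,0,0],[0.35,0,0,-12,0,0,0],[0.35,0,0,-12,0,0,0]]}
}}

```text
clock: 28.65
tool_pos: [0.4965, -0.0348, 0.1012]
eef_rot: [1.0, -0.023, 0.002, -0.0]
contact_force: [0.8, 0.4, -1.0]
opening: 0.428
finger_force: 12.0
```

Run:
```python
from h import *
q,e=snapshot("scene")
cv2.imwrite("pics/a8.png",cv2.resize(q[100:260,260:480,::-1],(770,560),interpolation=cv2.INTER_CUBIC))
```

```text
(no output)
```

View pics/a8.png

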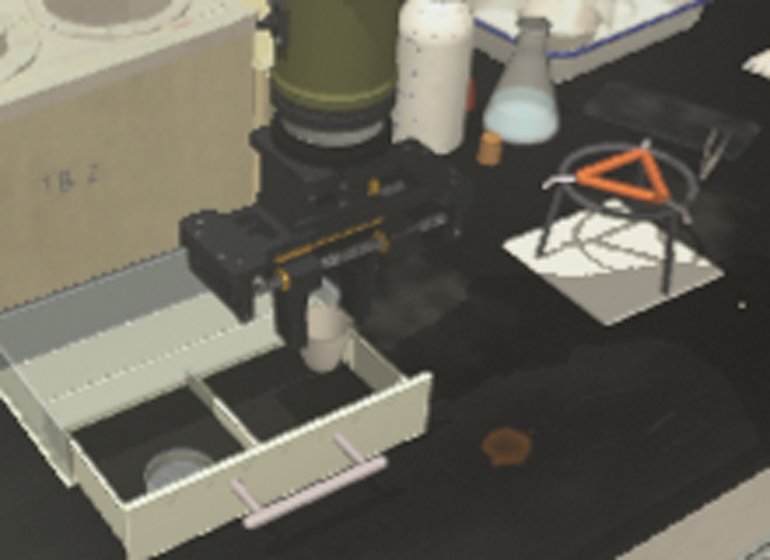

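The crucible hangs upright from the jaws at (352,196), and the triangle is at (439,150). I'll refine the triangle's centre from its hole.

Run:
```python
from h import *
np.set_printoptions(precision=4,suppress=True)
for n,b in(("top",(430,180,475,225)),("scene",(415,130,470,170))):
    im,D=np.load(f"pics/{n}0.npy"),np.load(f"pics/{n}0_d.npy")
    x0,y0,x1,y1=b;c=cv2.resize(im[y0:y1,x0:x1],None,fx=4,fy=4,interpolation=cv2.INTER_CUBIC).astype(int)
    m=((c[...,0]>c[...,2]*1.4)&(c[...,0]>80)).astype(np.uint8); m=cv2.morphologyEx(m,cv2.MORPH_CLOSE,np.ones((5,5)))
    cs,h=cv2.findContours(m,cv2.RETR_CCOMP,cv2.CHAIN_APPROX_NONE)
    H=[k for k,hh in zip(cs,h[0]) if hh[3]>=0]; k=max(H,key=cv2.contourArea) if H else None
    O=max(cs,key=cv2.contourArea)
    for nm,kk in(("hole",k),("outer",O)):
        if kk is None: continue
        W=np.array([plane(n,(u+.5)/4-.5+x0,(v+.5)/4-.5+y0,.0855)[:2] for u,v in kk[:,0]])
        A,T=cv2.minEnclosingTriangle((W*1000).astype(np.float32)[:,None]);T=T[:,0]/1000
        a=[np.linalg.norm(T[(i+1)%3]-T[(i+2)%3]) for i in range(3)]
        print(n,nm,"incentre",np.average(T,axis=0,weights=a),"inr",2*A/1e6/sum(a),"corners",T.ravel())
    P=np.array([depth(n,u,v,D[v,u]) for v in range(y0,y1) for u in range(x0,x1) if (lambda z:z[0]>1.4*z[2] and z[0]>80)(im[v,u].astype(int))])
    k=P[(P[:,2]>.075)&(P[:,2]<.1)];print("depth",k.mean(0),np.percentile(k[:,2],[10,50,90]),(k.min(0)+k.max(0))/2)
```

```text
top hole incentre [ 0.5257 -0.369 ] inr 0.018677544 corners [ 0.5455 -0.3378  0.5432 -0.403   0.4889 -0.3669]
top outer incentre [ 0.5255 -0.3688] inr 0.025403656 corners [ 0.5539 -0.3252  0.5479 -0.4124  0.4741 -0.3671]
depth [ 0.5244 -0.3692  0.0889] [0.0849 0.0886 0.093 ] [ 0.5177 -0.3698  0.0868]
scene hole incentre [ 0.5292 -0.3737] inr 0.013690516 corners [ 0.5418 -0.3989  0.5033 -0.3726  0.544  -0.3497]
scene outer incentre [ 0.5295 -0.3693] inr 0.030239867 corners [ 0.5568 -0.4239  0.4688 -0.3653  0.5625 -0.3196]
depth [ 0.5264 -0.366   0.0875] [0.084  0.0882 0.0902] [ 0.5244 -0.3743  0.0859]
```

{"op": "hand_motion", "data": {
  "offsets": {"plan":[[0.35,0,2,-4,0,0,0],[0.35,0,6,-9,0,0,0],[0.35,1,12,-11,0,0,0],[0.35,2.4,20,-11,0,0,0],[0.35,4,28,-11,0,0,0],[0.35,5.2,36,-11,0,0,0],[0.35,6.4,44,-11,0,0,0],[0.35,7.6,52,-11,0,0,0],[0.35,8.4,59,-11,0,0,0],[0.35,8.94,64,-11,0,0,0]]}
}}

```text
clock: 29.7
tool_pos: [0.5238, -0.3595, 0.1525]
eef_rot: [1.0, -0.024, -0.001, 0.0]
contact_force: [0.9, -0.3, -0.6]
opening: 0.431
finger_force: 12.0
```

{"op": "hand_motion", "data": {
  "offsets": {"plan":[[0.35,0,2.56,0,0,0,0],[0.35,0,2.56,0,0,0,0],[0.35,0,2.56,0,0,0,0],[0.35,0,2.56,0,0,0,0]]}
}}

```text
clock: 30.1
tool_pos: [0.5252, -0.3665, 0.1541]
eef_rot: [1.0, -0.021, -0.0, -0.001]
contact_force: [0.2, -0.1, -0.2]
opening: 0.43
finger_force: 12.0
```

Run:
```python
from h import *
s=get_state();print(s["tool_pos"],s["contact_force"],tool(np.array([.5262,-.3693,s["tool_pos"][2]])-s["tool_pos"]))
```

```text
[ 0.52521631 -0.36647036  0.15412027] [ 0.19581111 -0.12393591 -0.23135472] [ 1.10353709e-03  2.78508095e-03 -5.11768150e-06]
```

In the tool's units: 0.0028 m is 0.56, 0.001 m is 0.2.

{"op": "hand_motion", "data": {
  "offsets": {"plan":[[0.35,0.2,0.56,0,0,0,0],[0.35,0.2,0.56,3,0,0,0],[0.35,0.2,0.56,6,0,0,0],[0.35,0.2,0.56,8.4,0,0,0],[0.35,0.2,0.56,10,0,0,0],[0.35,0.2,0.56,10.6,0,0,0],[0.35,0.2,0.56,10.6,0,0,0],[0.35,0.2,0.56,10.6,0,0,0]]}
}}

```text
clock: 30.9
tool_pos: [0.5258, -0.3707, 0.1012]
eef_rot: [1.0, -0.023, -0.0, -0.001]
contact_force: [1.2, 4.6, -1.4]
opening: 0.432
finger_force: 12.0
```

Run:
```python
from h import *
s=get_state();print(s["tool_pos"],s["contact_force"])
q,e=snapshot("scene")
cv2.imwrite("pics/a9.png",cv2.resize(q[90:210,380:500,::-1],(600,600),interpolation=cv2.INTER_CUBIC))
```

```text
[ 0.52581166 -0.37072415  0.10121278] [ 1.16476635  4.59986684 -1.41278122]
```

{"op": "hand_motion", "data": {
  "offsets": {"plan":[[0.35,0,0,0.4,0,0,0],[0.35,0,0,0.4,0,0,0]]}
}}

```text
clock: 31.15
tool_pos: [0.527, -0.3711, 0.1001]
eef_rot: [1.0, -0.023, 0.001, -0.0]
contact_force: [1.4, 4.5, 3.3]
opening: 0.43
finger_force: 12.0
```

View pics/a9.png

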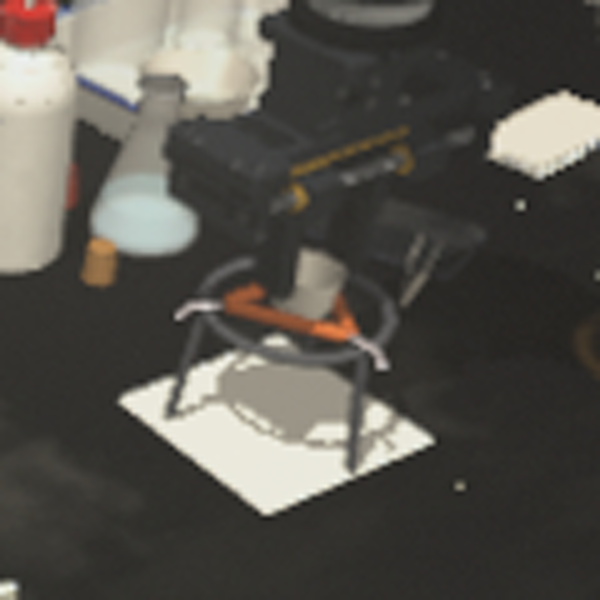

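The crucible is in the triangle at (443,146) and touches it with 4.6 N along +y. I'll shift that way and recheck.

In the tool's units: -0.002 m is -0.4, -0.001 m is -0.2.

{"op": "hand_motion", "data": {
  "offsets": {"plan":[[0.35,0,-0.2,0,0,0,0],[0.35,0,-0.4,0,0,0,0],[0.35,0,-0.4,0,0,0,0]]}
}}

```text
clock: 31.45
tool_pos: [0.5264, -0.3705, 0.0999]
eef_rot: [1.0, -0.023, 0.001, 0.001]
contact_force: [2.6, 2.0, 2.5]
opening: 0.432
finger_force: 12.0
```

Run:
```python
from h import *
for z in(.066,.102): print(proj("scene",(.526,-.369,z)))
```

```text
[437.96948567 156.24690868]
[440.21074342 145.51174229]
```

In the tool's units: -0.001 m is -0.2, 0.001 m is 0.2.

{"op": "hand_motion", "data": {
  "offsets": {"plan":[[0.35,0.2,-0.2,0,0,0,0],[0.35,0.3,-0.3,0.2,0,0,0],[0.35,0.3,-0.3,0.4,0,0,0],[0.35,0.3,-0.3,0.4,0,0,0]]}
}}

```text
clock: 31.85
tool_pos: [0.5273, -0.3691, 0.0973]
eef_rot: [1.0, -0.023, 0.0, 0.0]
contact_force: [1.4, 1.1, 4.0]
opening: 0.43
finger_force: 12.0
```

{"op": "hand_motion", "data": {
  "offsets": {"plan":[[0.48,0.1,-0.1,0,0,0,0],[0.55,0.1,-0.1,0,0,0,0],[0.65,0.1,-0.1,0,0,0,0],[0.65,0.1,-0.1,0,0,0,0],[0.65,0,0,-4,0,0,0],[0.65,0,0,-10,0,0,0],[0.65,0,0,-20,0,0,0],[0.65,0,-10,-30,0,0,0],[0.65,0,-20,-30,0,0,0],[0.65,0,-30,-30,0,0,0]]}
}}

```text
clock: 32.85
tool_pos: [0.5342, -0.2342, 0.2486]
eef_rot: [1.0, -0.024, 0.002, 0.001]
contact_force: [1.3, -0.1, 0.0]
opening: 0.648
finger_force: 0.0
```

Run:
```python
from h import *
np.set_printoptions(precision=4,suppress=True)
print(get_state()["q"])
p,d=snapshot("top");q,e=snapshot("scene");np.save("pics/t3.npy",p);np.save("pics/s3.npy",q)
for n,D,I in(("top",d,p),("scene",e,q)):
    u0,v0=proj(n,(.526,-.369,.09)).astype(int)
    P=np.array([np.r_[depth(n,u,v,D[v,u]),I[v,u]] for v in range(v0-22,v0+22) for u in range(u0-22,u0+22) if D[v,u]>0])
    k=P[(P[:,2]>.095)&(P[:,2]<.14)&(abs(P[:,4]-P[:,3])<45)&(P[:,5]>70)]
    print(n,len(k),k[:,:3].mean(0),k[:,:3].min(0),k[:,:3].max(0))
    for side,mm in(("+x",k[:,0]>k[:,0].mean()),("-x",k[:,0]<k[:,0].mean()),("+y",k[:,1]>k[:,1].mean()),("-y",k[:,1]<k[:,1].mean())): print(side,np.percentile(k[mm,2],95))
a=cv2.resize(p[180:225,430:475,::-1],(400,400),interpolation=cv2.INTER_CUBIC);b=cv2.resize(q[110:190,400:480,::-1],(400,400),interpolation=cv2.INTER_CUBIC)
cv2.imwrite("pics/a10.png",np.hstack([a,b]))
```

```text
[ 0.5748  0.6395 -0.4123  1.6816  0.3159  0.8824 -1.5856]<stdin>:9: RuntimeWarning: Mean of empty slice.
  ret = um.true_divide(
Traceback (most recent call last):
ValueError: zero-size array to reduction operation minimum which has no identity
```

Create cr.py:
```python
from h import *
np.set_printoptions(precision=4,suppress=True)
def chk():
    for n in("top","scene"):
        I,D=snapshot(n); u0,v0=proj(n,(.526,-.369,.09)).astype(int)
        P=np.array([np.r_[depth(n,u,v,D[v,u]),I[v,u]] for v in range(v0-22,v0+22) for u in range(u0-22,u0+22) if D[v,u]>0])
        k=P[(P[:,2]>.094)&(P[:,2]<.14)&(abs(P[:,0]-.526)<.035)&(abs(P[:,1]+.369)<.035)]
        print(n,len(k),"max z anywhere",P[:,2].max())
        if len(k)<5: continue
        m=k[:,:3].min(0),k[:,:3].max(0);print(k.mean(0),*m,(m[0]+m[1])/2)
        h=k[k[:,2]>np.percentile(k[:,2],40)]; A=np.c_[h[:,:2]-[.526,-.369],np.ones(len(h))]; print("rim plane slope x,y,z",np.linalg.lstsq(A,h[:,2],rcond=None)[0])
chk()
```

```bash
python3 cr.py
```

```text
top 0 max z anywhere 0.6902749832242985
scene 80 max z anywhere 0.10406281565424258
[  0.5283  -0.3685   0.0984 155.7375 147.2    131.1875] [ 0.5083 -0.3891  0.094 ] [ 0.5476 -0.3479  0.1041] [ 0.528  -0.3685  0.099 ]
rim plane slope x,y,z [-0.0517  0.024   0.1003]
```

The crucible is seated upright: rim centre about (0.528, -0.369), rim height about 0.102. Back to the handle.

In the tool's units: -0.2528 m is -50.56, -0.1268 m is -25.36, -1.5 rad is -15.

{"op": "hand_motion", "data": {
  "offsets": {"plan":[[0.28,-4,-8,0,0,0,-1.5],[0.28,-8,-16,0,0,0,-3],[0.28,-12,-24,0,0,0,-4.5],[0.28,-16,-32,0,0,0,-6],[0.28,-20,-40,0,0,0,-7.5],[0.28,-25.36,-50.56,6,0,0,-9],[0.28,-25.36,-50.56,12,0,0,-10.5],[0.28,-25.36,-50.56,20,0,0,-12],[0.28,-25.36,-50.56,26,0,0,-13.5],[0.28,-25.36,-50.56,26,0,0,-15]]}
}}

```text
clock: 34.05
tool_pos: [0.417, 0.0216, 0.1129]
eef_rot: [0.746, 0.666, -0.003, -0.001]
contact_force: [-0.7, -0.2, 1.6]
opening: 0.28
finger_force: 0.0
```

{"op": "hand_motion", "data": {
  "offsets": {"plan":[[0.28,0,0,0,0,0,-0.71],[0.28,0,0,0,0,0,-0.71],[0.28,0,0,0,0,0,-0.71]]}
}}

```text
clock: 34.35
tool_pos: [0.4188, 0.0226, 0.1161]
eef_rot: [0.725, 0.689, -0.0, 0.0]
contact_force: [-0.6, -0.6, 0.3]
opening: 0.28
finger_force: 0.0
```

Run:
```python
from h import *
s=get_state();x=R.from_quat(s["eef_rot"]).as_matrix()[:,0];print("yaw err",np.arctan2(x[1],x[0])-1.526,tool(np.array([.4195,.0246,.0268])-s["tool_pos"]))
```

```text
yaw err -0.005168050438838501 [0.00212864 0.00054084 0.08925266]
```

In the tool's units: 0.089 m is 17.8, 0.08 m is 16.

{"op": "hand_motion", "data": {
  "offsets": {"plan":[[0.28,0.4,0,6,0,0,0],[0.28,0.4,0,12,0,0,0],[0.28,0.4,0,16,0,0,0],[0.28,0.4,0,17.8,0,0,0],[0.28,0.4,0,17.8,0,0,0],[0.03,0.4,0,17.8,0,0,0],[0.03,0.4,0,17.8,0,0,0],[0.03,0.4,0,17.8,0,0,0],[0.03,0.4,0,17.8,0,0,0]]},
  "force": 15
}}

```text
clock: 35.25
tool_pos: [0.4201, 0.0254, 0.028]
eef_rot: [0.723, 0.691, 0.001, 0.002]
contact_force: [4.3, -0.5, 2.2]
opening: 0.104
finger_force: 15.0
```

{"op": "hand_motion", "data": {
  "offsets": {"plan":[[0.03,0,0.8,0,0,0,0],[0.03,0,2.4,0,0,0,0],[0.03,0,4.4,0,0,0,0],[0.03,0,6.4,0,0,0,0],[0.03,0,8.4,0,0,0,0],[0.03,0,10.4,0,0,0,0],[0.03,0,12.4,0,0,0,0],[0.03,0,14,0,0,0,0],[0.03,0,15.2,0,0,0,0],[0.03,0,16,0,0,0,0]]}
}}

```text
clock: 36.25
tool_pos: [0.498, 0.0219, 0.028]
eef_rot: [0.723, 0.691, -0.0, 0.0]
contact_force: [-0.6, -0.3, 5.6]
opening: 0.103
finger_force: 15.0
```

In the tool's units: 0.005 m is 1, 0.004 m is 0.8.

{"op": "hand_motion", "data": {
  "offsets": {"plan":[[0.03,0,0.4,0,0,0,0],[0.03,0,0.8,0,0,0,0],[0.03,0,1,0,0,0,0],[0.03,0,1,0,0,0,0]]}
}}

```text
clock: 36.65
tool_pos: [0.5029, 0.0217, 0.028]
eef_rot: [0.723, 0.691, -0.0, 0.0]
contact_force: [-0.4, -1.0, 4.9]
opening: 0.104
finger_force: 15.0
```

{"op": "hand_motion", "data": {
  "offsets": {"plan":[[0.03,0,0.2,0,0,0,0],[0.03,0,0.4,0,0,0,0],[0.03,0,0.4,0,0,0,0]]}
}}

```text
clock: 36.95
tool_pos: [0.5048, 0.0216, 0.028]
eef_rot: [0.723, 0.691, -0.0, 0.0]
contact_force: [-1.4, -1.3, 5.6]
opening: 0.108
finger_force: 15.0
```

{"op": "hand_motion", "data": {
  "offsets": {"plan":[[0.03,0,0.2,0,0,0,0],[0.03,0,0.4,0,0,0,0],[0.03,0,0.4,0,0,0,0]]}
}}

```text
clock: 37.25
tool_pos: [0.505, 0.0216, 0.028]
eef_rot: [0.723, 0.691, -0.001, -0.001]
contact_force: [-4.5, -2.0, 8.7]
opening: 0.107
finger_force: 15.0Traceback (most recent call last):
```

Run:
```python
from h import *
np.set_printoptions(precision=4,suppress=True)
q,e=snapshot("scene");q0=np.load("pics/scene0.npy");e0=np.load("pics/scene0_d.npy")
# drawer front's face: depth points at 0.02<z<0.06 left of the arm, shift of x along y
for n,E_ in(("start",e0),("now",e)):
    P=np.array([depth("scene",u,v,E_[v,u]) for v in range(190,250) for u in range(258,370) if E_[v,u]>0])
    k=P[(P[:,2]>.015)&(P[:,2]<.05)&(P[:,0]>.51)&(P[:,0]<.57)&(P[:,1]>-.1)&(P[:,1]<.135)]; f=k[:,0]-.045*(k[:,1]-.02)
    print(n,len(k),np.percentile(f,[10,25,50]))
```

```text
  File "<stdin>", line 6, in <module>
  File "h.py", line 14, in depth
    o,d=ray(n,u,v); return o+d*D
        ~~~^^^^^^^
  File "h.py", line 7, in ray
    c,M,t=cam(n); x=(u-c["cx"])/c["fx"]; y=(v-c["cy"])/c["fy"]; a,b=x,y
          ~~~^^^
  File "h.py", line 5, in cam
    c=camera_params(n); return c,R.from_rotvec(c["rvec"]).as_matrix(),np.array(c["tvec"])
ValueError: time passes only in moves, steps and waits
```

{"op": "hand_motion", "data": {
  "offsets": {"plan":[[0.03,0,0.4,0,0,0,0],[0.03,0,0.6,0,0,0,0],[0.03,0,0.6,0,0,0,0]]}
}}

```text
clock: 37.6
tool_pos: [0.505, 0.0216, 0.0279]
eef_rot: [0.722, 0.691, -0.003, -0.002]
contact_force: [-9.4, 0.6, 13.8]
opening: 0.107
finger_force: 15.0
```

{"op": "hand_motion", "data": {
  "offsets": {"plan":[[0.03,0,-0.4,0,0,0,0],[0.28,0,-0.8,0,0,0,0],[0.28,0,-0.8,0,0,0,0],[0.28,0,-0.8,0,0,0,0],[0.28,0,-0.8,-6,0,0,0],[0.28,0,-0.8,-14,0,0,0],[0.28,0,-0.8,-24,0,0,0],[0.28,0,-0.8,-34,0,0,0],[0.28,0,-0.8,-44,0,0,0],[0.28,0,-0.8,-44,0,0,0]]}
}}

```text
clock: 38.6
tool_pos: [0.51, 0.0235, 0.2533]
eef_rot: [0.723, 0.691, 0.005, 0.003]
contact_force: [1.4, 0.6, -0.8]
opening: 0.283
finger_force: 0.0
```

In the tool's units: 0.2 m is 40, -0.045 m is -9, 1.5 rad is 15.

{"op": "hand_motion", "data": {
  "offsets": {"plan":[[0.58,8,-1.8,0,0,0,1.5],[0.58,16,-3.6,0,0,0,3],[0.58,24,-5.4,0,0,0,4.5],[0.58,32,-7.2,0,0,0,6],[0.58,40,-9,0,0,0,7.5],[0.58,48,-10.8,0,0,0,9],[0.58,56,-12.6,0,0,0,10.5],[0.58,64,-14.4,0,0,0,12],[0.58,72,-16.2,0,0,0,13.5],[0.58,80,-17.8,0,0,0,15]]}
}}

```text
clock: 39.6
tool_pos: [0.4349, 0.4268, 0.2466]
eef_rot: [1.0, 0.01, -0.0, 0.001]
contact_force: [1.4, 1.3, -0.3]
opening: 0.577
finger_force: 0.0
```

{"op": "hand_motion", "data": {
  "offsets": {"plan":[[0.58,0,0,0,0,0,0.6],[0.58,0,0,0,0,0,0.6],[0.58,0,0,0,0,0,0.6]]}
}}

```text
clock: 39.9
tool_pos: [0.4359, 0.4242, 0.2467]
eef_rot: [1.0, -0.017, 0.0, 0.001]
contact_force: [1.2, -0.9, 0.5]
opening: 0.577
finger_force: 0.0
```

Create go.py:
```python
import sys
from h import *
s=get_state();x=R.from_quat(s["eef_rot"]).as_matrix()[:,0];print("pos",s["tool_pos"].round(4),"q",s["q"].round(2),"yaw",np.arctan2(x[1],x[0]).round(4),"tool delta",tool(np.array([float(a) for a in sys.argv[1:4]])-s["tool_pos"]).round(4))
```

```bash
python3 go.py .4353 .4278 .0289
```

```text
pos [0.4359 0.4242 0.2467] q [-0.71  0.66 -0.24  1.61  0.19  0.9  -2.63] yaw -0.0341 tool delta [-0.0007 -0.0041  0.2178]
```

Run:
```python
from h import *
np.set_printoptions(precision=4,suppress=True)
q,e=snapshot("scene");p,d=snapshot("top");C={n:(camera_params(n)) for n in("scene","top")}
camera_params_=C
import h; h.camera_params=lambda n:C[n]
cv2.imwrite("pics/a11.png",cv2.resize(np.vstack([q[130:280,200:480,::-1]]),(784,420),interpolation=cv2.INTER_CUBIC))
for m,E0,E1,box in(("scene",np.load("pics/scene0_d.npy"),e,(258,370,190,250)),("top",np.load("pics/top0_d.npy"),d,(275,370,185,215))):
  for n,E_ in(("start",E0),("now",E1)):
    P=np.array([depth(m,u,v,E_[v,u]) for v in range(box[2],box[3]) for u in range(box[0],box[1]) if E_[v,u]>0])
    k=P[(P[:,2]>.035)&(P[:,2]<.052)&(P[:,0]>.48)&(P[:,0]<.517)&(P[:,1]>-.025)&(P[:,1]<.065)]; f=k[:,0]-.045*(k[:,1]-.02)
    g=P[(P[:,2]>.015)&(P[:,2]<.055)&(P[:,0]>.52)&(P[:,0]<.56)&(P[:,1]>-.1)&(P[:,1]<.06)]; g=g[:,0]-.045*(g[:,1]-.02)
    print(m,n,"bar",len(k),np.median(f),"front",len(g),np.percentile(g,[25,50]) if len(g) else 0)
```

```bash
sed -i 's/^import numpy as np,cv2/import numpy as np,cv2,functools/; s/^def cam(n)/@functools.cache\ndef cam(n)/' h.py
```

```text
scene start bar 129 0.5020128206287607 front 548 [0.5402 0.5409]
scene now bar 145 0.5020973757269982 front 589 [0.5401 0.5409]
top start bar 113 0.5051221588582285 front 59 [0.54   0.5403]
top now bar 104 0.5048763245390266 front 62 [0.5401 0.5404]
```

The drawer is fully shut: bar and front are back at their starting positions. Fetching the bottle.

{"op": "hand_motion", "data": {
  "offsets": {"plan":[[0.58,-0.2,-0.8,6,0,0,-0.34],[0.58,-0.2,-0.8,14,0,0,-0.34],[0.58,-0.2,-0.8,22,0,0,-0.34],[0.58,-0.2,-0.8,26,0,0,-0.34],[0.58,-0.2,-0.8,26,0,0,-0.34],[0.58,-0.2,-0.8,26,0,0,-0.34]]}
}}

```text
clock: 40.6
tool_pos: [0.4355, 0.4289, 0.1178]
eef_rot: [1.0, -0.001, 0.0, -0.0]
contact_force: [-0.0, 0.8, -0.1]
opening: 0.582
finger_force: 0.0
```

```bash
python3 go.py .4353 .4278 .0289
```

```text
pos [0.4355 0.4289 0.1178] q [-0.76  0.83 -0.17  1.71  0.22  0.62 -2.63] yaw -0.0018 tool delta [-0.0002  0.0012  0.0889]
```

In the tool's units: 0.0885 m is 17.7, 0.08 m is 16.

{"op": "hand_motion", "data": {
  "offsets": {"plan":[[0.58,0,0.2,6,0,0,0],[0.58,0,0.2,12,0,0,0],[0.58,0,0.2,16,0,0,0],[0.58,0,0.2,17.7,0,0,0],[0.58,0,0.2,17.7,0,0,0],[0.3,0,0.2,17.7,0,0,0],[0.3,0,0.2,17.7,0,0,0],[0.3,0,0.2,17.7,0,0,0],[0.3,0,0.2,17.7,0,0,0]]},
  "force": 12
}}

```text
clock: 41.5
tool_pos: [0.4357, 0.429, 0.0303]
eef_rot: [1.0, -0.001, 0.001, -0.001]
contact_force: [0.0, -1.4, 6.9]
opening: 0.396
finger_force: 12.1
```

```bash
python3 go.py .4353 .4278 .0289
```

```text
pos [0.4357 0.429  0.0303] q [-0.79  0.96 -0.12  1.74  0.22  0.45 -2.63] yaw -0.0011 tool delta [-0.0004  0.0013  0.0014]
```

In the tool's units: -0.1 m is -20, -0.09 m is -18.

{"op": "hand_motion", "data": {
  "offsets": {"plan":[[0.3,0,0,-2,0,0,0],[0.3,0,0,-6,0,0,0],[0.3,0,0,-12,0,0,0],[0.3,1,0,-18,0,0,0],[0.3,4,0,-20,0,0,0],[0.3,9,0,-20,0,0,0],[0.3,14,0,-20,0,0,0],[0.3,16.6,3,-20,0,0,0],[0.3,16.6,9,-20,0,0,0],[0.3,16.6,17,-20,0,0,0]]}
}}

```text
clock: 42.5
tool_pos: [0.5176, 0.3445, 0.1293]
eef_rot: [1.0, 0.001, 0.0, -0.001]
contact_force: [1.1, -0.8, -0.2]
opening: 0.4
finger_force: 12.0
```

{"op": "hand_motion", "data": {
  "offsets": {"plan":[[0.3,0,8,0,0,0,0],[0.3,0,16,0,0,0,0],[0.3,0,24,0,0,0,0],[0.3,0,32,0,0,0,0],[0.3,0,40,0,0,0,0],[0.3,-2,48,0,0,0,0],[0.3,-7,56,0,0,0,0],[0.3,-12,64,0,0,0,0],[0.3,-13,72,0,0,0,0],[0.3,-13,78,0,0,0,0]]}
}}

```text
clock: 43.5
tool_pos: [0.4505, -0.0493, 0.1295]
eef_rot: [1.0, -0.001, -0.001, 0.001]
contact_force: [-0.6, -0.4, -0.8]
opening: 0.398
finger_force: 12.0
```

{"op": "hand_motion", "data": {
  "offsets": {"plan":[[0.3,0,2.96,0,0,0,0],[0.3,0,2.96,6,0,0,0],[0.3,0,2.96,12,0,0,0],[0.3,0,2.96,16,0,0,0],[0.3,0,2.96,17,0,0,0],[0.3,0,2.96,17,0,0,0],[0.3,0,2.96,17,0,0,0]]}
}}

```text
clock: 44.2
tool_pos: [0.4529, -0.0614, 0.0448]
eef_rot: [1.0, -0.0, 0.001, 0.0]
contact_force: [-0.3, -0.1, 0.4]
opening: 0.399
finger_force: 12.0
```

```bash
python3 go.py .4539 -.0608 .0255
```

```text
pos [ 0.4529 -0.0614  0.0448] q [ 0.07  0.86 -0.06  2.2   0.49  0.09 -2.03] yaw -0.0008 tool delta [ 0.001  -0.0006  0.0193]
```

In the tool's units: 0.0193 m is 3.86, -0.0005 m is -0.1.

{"op": "hand_motion", "data": {
  "offsets": {"plan":[[0.3,0.16,-0.1,2,0,0,0],[0.3,0.16,-0.1,3.2,0,0,0],[0.3,0.16,-0.1,3.7,0,0,0],[0.3,0.16,-0.1,3.86,0,0,0],[0.3,0.16,-0.1,3.86,0,0,0],[0.3,0.16,-0.1,3.86,0,0,0]]}
}}

```text
clock: 44.8
tool_pos: [0.453, -0.061, 0.0254]
eef_rot: [1.0, -0.0, 0.0, 0.0]
contact_force: [-1.0, -0.1, 13.0]
opening: 0.398
finger_force: 12.1
```

{"op": "hand_motion", "data": {
  "offsets": {"plan":[[0.62,0,0,0,0,0,0],[0.62,0,0,0,0,0,0],[0.62,0,0,0,0,0,0],[0.62,0,0,-4,0,0,0],[0.62,0,0,-12,0,0,0],[0.62,0,0,-22,0,0,0],[0.77,4,0,-28,0,0,0],[0.77,10,-6,-28,0,0,0],[0.77,13.2,-14,-28,0,0,0],[0.77,13.2,-24,-28,0,0,0]]}
}}

```text
clock: 45.8
tool_pos: [0.5223, 0.0584, 0.1647]
eef_rot: [1.0, -0.003, 0.002, 0.0]
contact_force: [0.8, -0.0, 0.2]
opening: 0.772
finger_force: 0.0
```

```bash
python3 go.py .5204 .4101 .13
```

```text
pos [0.5223 0.0584 0.1647] q [ 0.02  0.69 -0.35  1.94  0.41  0.59 -2.18] yaw -0.0068 tool delta [-0.0044 -0.3517  0.0346]
```

In the tool's units: -0.002 m is -0.4, -0.35 m is -70.

{"op": "hand_motion", "data": {
  "offsets": {"plan":[[0.77,0,-10,0,0,0,0],[0.77,0,-20,0,0,0,0],[0.77,0,-30,0,0,0,0],[0.77,0,-40,0,0,0,0],[0.77,0,-50,0,0,0,0],[0.77,0,-60,0,0,0,0],[0.77,-0.4,-70,0,0,0,0],[0.77,-0.4,-70,6,0,0,0],[0.77,-0.4,-70,6,0,0,0],[0.77,-0.4,-70,6,0,0,0]]}
}}

```text
clock: 46.8
tool_pos: [0.5176, 0.4068, 0.1337]
eef_rot: [1.0, -0.001, -0.001, 0.002]
contact_force: [0.6, -0.6, 0.8]
opening: 0.77
finger_force: 0.0
```

```bash
python3 go.py .5204 .4101 .0379
```

```text
pos [0.5176 0.4068 0.1337] q [-0.59  0.87 -0.29  1.54  0.32  0.78 -2.58] yaw -0.0021 tool delta [ 0.0029 -0.0036  0.0957]
```

{"op": "hand_motion", "data": {
  "offsets": {"plan":[[0.77,0.5,-0.6,6,0,0,0],[0.77,0.5,-0.6,12,0,0,0],[0.77,0.5,-0.6,17,0,0,0],[0.77,0.5,-0.6,19.1,0,0,0],[0.77,0.5,-0.6,19.1,0,0,0],[0.77,0.5,-0.6,19.1,0,0,0]]},
  "force": 10
}}

```text
clock: 47.4
tool_pos: [0.5213, 0.412, 0.0405]
eef_rot: [1.0, -0.001, 0.001, -0.001]
contact_force: [0.4, 0.8, -0.1]
opening: 0.771
finger_force: 0.0
```

```bash
python3 go.py .5204 .4101 .0379
```

```text
pos [0.5213 0.412  0.0405] q [-0.62  1.   -0.23  1.56  0.34  0.62 -2.6 ] yaw -0.002 tool delta [-0.0009  0.0019  0.0026]
```

{"op": "hand_motion", "data": {
  "offsets": {"plan":[[0.5,0,0,0,0,0,0],[0.5,0,0,0,0,0,0],[0.5,0,0,0,0,0,0],[0.5,0,0,0,0,0,0],[0.5,0,0,0,0,0,0]]}
}}

```text
clock: 47.9
tool_pos: [0.5209, 0.4123, 0.0402]
eef_rot: [1.0, -0.001, 0.001, -0.0]
contact_force: [-0.9, -1.3, 5.3]
opening: 0.587
finger_force: 9.9
```

```bash
python3 go.py .5204 .4101 .0379
```

```text
pos [0.5209 0.4123 0.0402] q [-0.62  1.   -0.23  1.56  0.34  0.62 -2.6 ] yaw -0.0011 tool delta [-0.0005  0.0022  0.0023]
```

In the tool's units: -0.1 m is -20, 0.1 m is 20.

{"op": "hand_motion", "data": {
  "offsets": {"plan":[[0.5,0,0,-2,0,0,0],[0.5,0,0,-6,0,0,0],[0.5,0,0,-12,0,0,0],[0.5,0,0,-18,0,0,0],[0.5,0,2,-20,0,0,0],[0.5,0,6,-20,0,0,0],[0.5,0,12,-20,0,0,0],[0.5,0,20,-20,0,0,0],[0.5,0,28,-20,0,0,0],[0.5,0,36,-20,0,0,0]]}
}}

```text
clock: 48.9
tool_pos: [0.519, 0.2293, 0.1384]
eef_rot: [1.0, -0.0, -0.001, 0.001]
contact_force: [0.9, -1.4, -0.4]
opening: 0.591
finger_force: 10.0
```

{"op": "hand_motion", "data": {
  "offsets": {"plan":[[0.5,0,8,0,0,0,0],[0.5,0,16,0,0,0,0],[0.5,-2,24,0,0,0,0],[0.5,-6,30,0,0,0,0],[0.5,-10,36,0,0,0,0],[0.5,-12,40,0,0,0,0],[0.5,-12.34,41.4,4,0,0,0],[0.5,-12.34,41.4,10,0,0,0],[0.5,-12.34,41.4,15,0,0,0],[0.5,-12.34,41.4,17,0,0,0]]}
}}

```text
clock: 49.9
tool_pos: [0.4563, 0.0244, 0.0523]
eef_rot: [1.0, -0.0, -0.002, 0.001]
contact_force: [-0.7, -0.4, -0.7]
opening: 0.587
finger_force: 10.0
```

{"op": "hand_motion", "data": {
  "offsets": {"plan":[[0.5,0,0,0,0,0,0],[0.5,0,0,0,0,0,0]]}
}}

```text
clock: 50.1
tool_pos: [0.458, 0.025, 0.0545]
eef_rot: [1.0, -0.0, 0.0, 0.0]
contact_force: [0.1, -0.2, -0.5]
opening: 0.587
finger_force: 10.0
```

```bash
python3 go.py .4592 .025 .036
```

```text
pos [0.458  0.025  0.0545] q [-0.1   0.84 -0.09  2.19  0.55  0.13 -2.28] yaw -0.0008 tool delta [ 0.0012 -0.      0.0185]
```

In the tool's units: 0.018 m is 3.6, 0.0175 m is 3.5.

{"op": "hand_motion", "data": {
  "offsets": {"plan":[[0.5,0.16,0,2,0,0,0],[0.5,0.16,0,3,0,0,0],[0.5,0.16,0,3.5,0,0,0],[0.5,0.16,0,3.6,0,0,0],[0.5,0.16,0,3.6,0,0,0]]}
}}

```text
clock: 50.6
tool_pos: [0.4598, 0.0242, 0.0366]
eef_rot: [1.0, -0.001, 0.001, 0.001]
contact_force: [1.6, -1.4, 5.9]
opening: 0.583
finger_force: 10.0
```

{"op": "hand_motion", "data": {
  "offsets": {"plan":[[0.74,0,0,0,0,0,0],[0.74,0,0,0,0,0,0],[0.74,0,0,0,0,0,0],[0.74,0,0,-6,0,0,0],[0.74,0,0,-14,0,0,0],[0.74,0,0,-24,0,0,0],[0.74,0,0,-34,0,0,0],[0.74,0,0,-44,0,0,0],[0.74,-0.4,-10,-44,0,0,0],[0.74,-0.8,-20,-44,0,0,0]]}
}}

```text
clock: 51.6
tool_pos: [0.4563, 0.1237, 0.2577]
eef_rot: [1.0, -0.004, 0.002, -0.0]
contact_force: [0.8, 1.0, 0.2]
opening: 0.735
finger_force: 0.0
```

```bash
python3 go.py .451 .3063 .255
```

```text
pos [0.4563 0.1237 0.2577] q [-0.05  0.49 -0.46  1.98  0.32  0.74 -2.29] yaw -0.0087 tool delta [-0.0069 -0.1825  0.0027]
```

{"op": "hand_motion", "data": {
  "offsets": {"plan":[[0.74,-1.2,-10,0,0,0,0],[0.74,-1.2,-20,0,0,0,0],[0.74,-1.2,-30,0,0,0,0],[0.74,-1.2,-36.4,0,0,0,0],[0.74,-1.2,-36.4,0,0,0,0],[0.74,-1.2,-36.4,0,0,0,0]]}
}}

```text
clock: 52.2
tool_pos: [0.4484, 0.3069, 0.2555]
eef_rot: [1.0, 0.0, -0.0, 0.001]
contact_force: [0.2, -1.0, -0.1]
opening: 0.741
finger_force: 0.0
```

```bash
python3 go.py .451 .3063 .1505
```

Run:
```python
from h import *
print(plane("scene",236.5,298.5,.0105)-plane("scene",310.5,255.2,.006))
```

```text
pos [0.4484 0.3069 0.2555] q [-0.42  0.58 -0.43  1.78  0.32  0.84 -2.57] yaw 0.0007 tool delta [0.0027 0.0004 0.105 ]
[-0.01784089  0.19596853  0.0045    ]
```

{"op": "hand_motion", "data": {
  "offsets": {"plan":[[0.74,-0.2,0,6,0,0,0],[0.74,-0.2,0,12,0,0,0],[0.74,-0.2,0,18,0,0,0],[0.74,-0.2,0,21,0,0,0],[0.74,-0.2,0,21,0,0,0],[0.74,-0.2,0,21,0,0,0]]},
  "force": 15
}}

```text
clock: 52.8
tool_pos: [0.4486, 0.3055, 0.1513]
eef_rot: [1.0, -0.001, 0.0, 0.001]
contact_force: [0.5, -0.5, 0.1]
opening: 0.739
finger_force: 0.0
```

```bash
python3 go.py .447 .3065 .1505
```

```text
pos [0.4486 0.3055 0.1513] q [-0.5   0.72 -0.3   1.89  0.37  0.58 -2.61] yaw -0.0028 tool delta [-0.0016 -0.001   0.0008]
```

{"op": "hand_motion", "data": {
  "offsets": {"plan":[[0.15,0,0,0,0,0,0],[0.15,0,0,0,0,0,0],[0.15,0,0,0,0,0,0],[0.15,0,0,0,0,0,0],[0.15,0,0,0,0,0,0],[0.15,0,0,0,0,0,0],[0.15,0,0,0,0,0,0],[0.15,0,0,0,0,0,0]]}
}}

```text
clock: 53.6
tool_pos: [0.4483, 0.3069, 0.1512]
eef_rot: [1.0, -0.0, 0.0, 0.0]
contact_force: [-0.2, -1.0, 3.7]
opening: 0.313
finger_force: 14.9
```

```bash
python3 go.py .447 .3065 .1505
```

```text
pos [0.4483 0.3069 0.1512] q [-0.5   0.72 -0.3   1.89  0.37  0.58 -2.61] yaw -0.001 tool delta [-0.0013  0.0004  0.0007]
```

In the tool's units: 0.09 m is 18, -0.085 m is -17.

{"op": "hand_motion", "data": {
  "offsets": {"plan":[[0.15,0,0,-2,0,0,0],[0.15,0,0,-6,0,0,0],[0.15,0,0,-12,0,0,0],[0.15,0,0,-16,0,0,0],[0.15,0,0,-17,0,0,0],[0.15,0,2,-17,0,0,0],[0.15,0,6,-17,0,0,0],[0.15,1,12,-17,0,0,0],[0.15,2,18,-17,0,0,0],[0.15,2.6,24,-17,0,0,0]]}
}}

```text
clock: 54.6
tool_pos: [0.4602, 0.1845, 0.2346]
eef_rot: [1.0, -0.001, -0.001, 0.001]
contact_force: [-0.0, -0.2, -1.1]
opening: 0.315
finger_force: 14.9
```

{"op": "hand_motion", "data": {
  "offsets": {"plan":[[0.15,0.4,6,0,0,0,0],[0.15,0.7,11,0,0,0,0],[0.15,0.7,14,0,0,0,0],[0.15,0.7,15,0,0,0,0],[0.15,0.7,15,4,0,0,0],[0.15,0.7,15,9,0,0,0],[0.15,0.7,15,13,0,0,0],[0.15,0.7,15,15,0,0,0],[0.15,0.7,15,15,0,0,0],[0.15,0.7,15,15,0,0,0]]}
}}

```text
clock: 55.6
tool_pos: [0.4645, 0.1124, 0.1612]
eef_rot: [1.0, -0.0, 0.0, -0.0]
contact_force: [0.2, 0.3, -1.1]
opening: 0.314
finger_force: 14.9
```

```bash
python3 go.py .4648 .112 .1467
```

Run:
```python
from h import *
q,e=snapshot("scene"); np.save("pics/s4.npy",q)
q0=np.load("pics/scene0.npy")
# foot outline shift between start and now (glass foot, brighter than the bench)
for I in(q0,q):
    c=I[238:272,290:332].astype(int); m=(c.mean(2)>70).astype(np.uint8)
    n,l,st,ce=cv2.connectedComponentsWithStats(m);i=1+np.argmax(st[1:,4]);b=st[i];print("foot bottom row",238+b[1]+b[3],"cols of lower part",[290+np.argwhere((l==i)[r]).ravel()[[0,-1]] for r in range(10,b[1]+b[3],3)])
```

```text
pos [0.4645 0.1124 0.1612] q [-0.14  0.64 -0.31  2.07  0.4   0.48 -2.32] yaw -0.0002 tool delta [0.0003 0.0004 0.0145]
foot bottom row 264 cols of lower part [array([303, 318]), array([301, 320]), array([298, 322]), array([300, 320]), array([302, 318]), array([304, 316])]
foot bottom row 260 cols of lower part [array([298, 319]), array([296, 320]), array([298, 318]), array([300, 315])]
```

Run:
```python
from h import *
np.set_printoptions(precision=4,suppress=True)
q0=np.load("pics/scene0.npy");q=np.load("pics/s4.npy")
for I,z in((q0,.006),(q,.0205)):
    c=cv2.resize(I[236:272,288:334],None,fx=8,fy=8,interpolation=cv2.INTER_CUBIC).astype(int); m=(c.mean(2)>70).astype(np.uint8)
    n,l,st,ce=cv2.connectedComponentsWithStats(m);i=1+np.argmax(st[1:,4])
    w=[(r,np.argwhere(l[r]==i).ravel()) for r in range(60,l.shape[0])]; w=[(r,x[0],x[-1]) for r,x in w if len(x)]
    bot=w[-1][0]; W=max(w,key=lambda t:t[2]-t[1])
    P=lambda u,v:((u+.5)/8-.5+288,(v+.5)/8-.5+236)
    cx=(W[1]+W[2])/2; print(W,bot,P(cx,W[0]),"centre",plane("scene",*P(cx,W[0]),z),"front",plane("scene",*P(np.mean(w[-3][1:]),bot),z))
```

```text
(148, np.int64(83), np.int64(279)) 224 (np.float64(310.1875), 254.0625) centre [0.4634 0.1077 0.006 ] front [0.4391 0.124  0.006 ]
(119, np.int64(64), np.int64(262)) 192 (np.float64(307.9375), 250.4375) centre [0.4645 0.1127 0.0205] front [0.4413 0.1284 0.0205]
```

The rows are not in the units I measure in: shifts go in units of 5 mm and turns go in units of 0.1 rad. I convert before sending: 0.01 m is 2, -0.0015 m is -0.3.

{"op": "hand_motion", "data": {
  "offsets": {"plan":[[0.15,-0.3,0.8,0.8,0,0,0],[0.15,-0.3,0.8,2,0,0,0],[0.15,-0.3,0.8,2.6,0,0,0],[0.15,-0.3,0.8,2.9,0,0,0],[0.15,-0.3,0.8,2.9,0,0,0]]}
}}

```text
clock: 56.15
tool_pos: [0.4637, 0.1082, 0.1479]
eef_rot: [1.0, -0.0, 0.001, 0.0]
contact_force: [-2.2, -0.7, 13.9]
opening: 0.318
finger_force: 15.0
```

{"op": "hand_motion", "data": {
  "offsets": {"plan":[[0.45,0,0,0,0,0,0],[0.45,0,0,0,0,0,0],[0.45,0,0,0,0,0,0],[0.75,0,0,0,0,0,0],[0.75,0,0,0,0,0,0],[0.75,0,0,0,0,0,0],[0.75,0,0,-6,0,0,0],[0.75,0,0,-14,0,0,0],[0.75,0,0,-24,0,0,0],[0.75,0,0,-24,0,0,0]]}
}}

```text
clock: 57.15
tool_pos: [0.4662, 0.1096, 0.2718]
eef_rot: [1.0, -0.001, 0.005, -0.002]
contact_force: [0.5, 0.7, 0.2]
opening: 0.748
finger_force: 0.0
```

Move the arm off to the start side, then compare with the start pictures.

{"op": "hand_motion", "data": {
  "offsets": {"plan":[[0.75,-2,10,-4,0,0,0],[0.75,-4,20,-4,0,0,0],[0.75,-4,30,-4,0,0,0],[0.75,-4,40,-4,0,0,0],[0.75,-4,50,-4,0,0,0],[0.75,-4,60,-4,0,0,0],[0.75,-4,70,-4,0,0,0],[0.75,-4,80,-4,0,0,0],[0.75,-4,90,-4,0,0,0],[0.75,-4,100,-4,0,0,0]]}
}}

```text
clock: 58.15
tool_pos: [0.4417, -0.3886, 0.286]
eef_rot: [1.0, -0.001, -0.0, -0.0]
contact_force: [0.9, 0.7, 0.1]
opening: 0.747
finger_force: 0.0
```

{"op": "hand_motion", "data": {
  "offsets": {"plan":[[0.75,-10,10,0,0,0,0],[0.75,-20,20,0,0,0,0],[0.75,-30,24,0,0,0,0],[0.75,-40,30,0,0,0,0],[0.75,-40,30,0,0,0,0]]}
}}

```text
clock: 58.65
tool_pos: [0.2417, -0.5362, 0.2859]
eef_rot: [1.0, -0.0, -0.0, -0.0]
contact_force: [0.5, -0.7, 0.2]
opening: 0.75
finger_force: 0.0
```

Run:
```python
from h import *
np.set_printoptions(precision=4,suppress=True)
q,e=snapshot("scene");p,d=snapshot("top");np.save("pics/s5.npy",q);np.save("pics/t5.npy",p)
for n,new,k in(("scene",q,"scene0"),("top",p,"top0")):
    old=np.load(f"pics/{k}.npy")
    for nm,c,r,z,w in(("cyl foot",(.462,.110,.006),17,.006,0),("cyl rim",(.462,.110,.19),11,.19,0),("beaker",(.458,.0245,.04),22,.04,0),("bottle",(.453,-.0605,.045),20,.045,0)):
        u,v=proj(n,c).astype(int); r=r if n=="scene" else min(r,13)
        T=old[v-r:v+r+1,u-r:u+r+1]; S=new[v-r-6:v+r+7,u-r-6:u+r+7]
        M=cv2.matchTemplate(cv2.resize(S,None,fx=4,fy=4,interpolation=cv2.INTER_CUBIC),cv2.resize(T,None,fx=4,fy=4,interpolation=cv2.INTER_CUBIC),cv2.TM_CCOEFF_NORMED)
        _,b,_,l=cv2.minMaxLoc(M); du,dv=l[0]/4-6,l[1]/4-6
        print(n,nm,"px shift",du,dv,"score",round(b,3),"mm",1000*(plane(n,u+du,v+dv,z)-plane(n,u,v,z))[:2])
a=cv2.resize(q[110:290,230:480,::-1],(500,360),interpolation=cv2.INTER_CUBIC);b=cv2.resize(p[140:245,265:355,::-1],(300,350),interpolation=cv2.INTER_CUBIC)
o=np.zeros((360,800,3),np.uint8);o[:,:500]=a;o[:350,500:]=b;cv2.imwrite("pics/fin.png",o)
```

```bash
python3 cr.py
```

```text
scene cyl foot px shift 0.25 -0.5 score 0.998 mm [ 1.0032 -1.3331]
scene cyl rim px shift 0.25 0.0 score 0.994 mm [-0.2941 -0.4238]
scene beaker px shift 0.5 -0.25 score 0.995 mm [ 0.0132 -1.4795]
scene bottle px shift 0.0 0.0 score 0.994 mm [0. 0.]
top cyl foot px shift 0.25 -0.25 score 0.994 mm [ 0.7637 -0.7686]
top cyl rim px shift 0.5 -0.25 score 0.997 mm [ 0.6712 -1.3558]
top beaker px shift 0.75 0.0 score 0.992 mm [-0.0085 -2.2486]
top bottle px shift -0.25 0.0 score 0.973 mm [0.003  0.7456]
top 61 max z anywhere 0.10978038604938711
[  0.5255  -0.3705   0.0997 193.5738 170.377  153.7377] [ 0.4927 -0.3995  0.0941] [ 0.5478 -0.3354  0.1098] [ 0.5203 -0.3674  0.1019]
rim plane slope x,y,z [-0.0436  0.111   0.1029]
scene 77 max z anywhere 0.10480373789234065
[  0.5281  -0.3688   0.0987 189.5714 180.3896 161.1039] [ 0.5081 -0.3889  0.094 ] [ 0.548  -0.3484  0.1048] [ 0.5281 -0.3686  0.0994]
rim plane slope x,y,z [-0.0297  0.0267  0.1007]
```

View pics/fin.png

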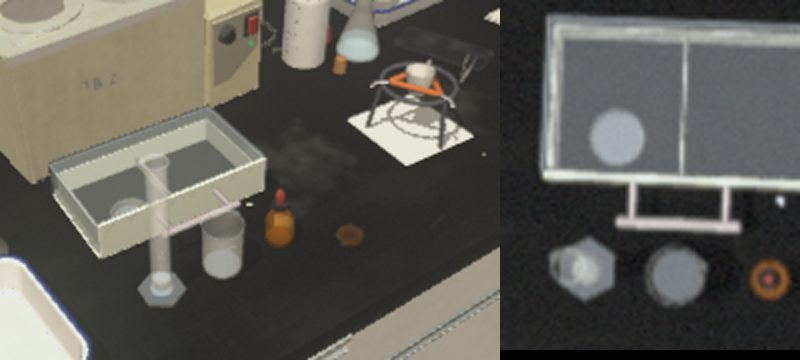

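The cylinder (310,255), beaker (342,233) and bottle (369,223) stand within about 2 mm of where they started. The drawer is shut with the dish inside, and the crucible sits upright in the triangle at (440,147). Handing in.

```bash
python3 -c "from plant import finish_job; print(finish_job())"
```

```text
the job is handed in; nothing more can be done
None
```

The job is handed in at about 59 s: the crucible sits upright in the clay triangle, the drawer is shut with the petri dish inside, and the three pieces of glassware stand upright within about 2 mm of where they started.

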